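# Load the indexing table's pot with bar slugs

## Robot

A 6-joint arm with a two-finger parallel gripper is mounted at the origin on the work surface. World frame = base frame: x ahead of the robot, y to its left, z up, the work surface at z = 0. Lengths are in mm, angles in rad, forces in N, time in s.
With the tool pointing down it reaches from about 400 to 825 mm from the base axis. Payload 7 kg.
Tool frame: the origin (TCP) lies midway between the tips of the shut fingers; the grasp point (between the pads) lies 19 mm behind it; z points along the fingers, y is the line along which they close (so a half turn about z gives the same grasp; the last joint's range is limited). The gripper opens to 88 mm and grips with 3 to 60 N. Pads are 19 mm wide; open, the fingers measure 130 mm over their backs; the gripper's body (78 mm by 193 mm) begins 47 mm behind the grasp point.
Start: joints at [-1.06, 0.359, 0.012, 0, -1.224, -0.288], TCP at [149.123, -658.299, 226.561] pointing down, gripper open.
Joint ranges: [-3.07, 3.07], [-1.43, 2.12], [-1.02, 1.25], [-3.03, 1.67], [-3.05, -0], [-3.03, 3.03]. Speed limits (rad/s): [2.39, 2.39, 3.01, 3.14, 3.14, 3.14].

## Interface

Orientations are given as a rotation vector (axis times angle).
In Python, from rig import status, eyes, bot gives the robot as it stands.
- The arm moves only by the tool servo_tool, never from a script. Its argument "series" is a list of rows, each an object with "twist": the turn, a rotation vector about the tool's x, y, z in degrees, a list of three; "linear": the shift along the tool's x, y, z in m, a list of three; "claw": the gripper command: -1 is shut, 1 is fully open, values between are in proportion. A call has 1 to 8 rows; each row shifts and turns the commanded pose from where the row before left it, along the tool's axes as they then stand; what a row does not reach is not made up. A row lasts 1/12 s, in which the tool goes at most 41.7 mm and 7.16 degrees, less where a joint would pass 70% of its speed; a pose out of reach is approached as far as the arm can. A call with a gripper value outside its range is refused whole. The fingers move at their own pace and stop on an object; "grip_force" is the grip in N (left out, the last holds). Time passes only in rows, so rows that do not move let the fingers close. It gives the time, the measured TCP pose, the force, the opening and the grip force at its end, in the units of the state.
- status.observe(): the state, without advancing time (a new reading comes with each control period).
- eyes.capture(name): name is "side" or "top"; returns a dict with "pixels" (480x640x3 uint8, red, green, blue), "intrinsics" (3x3 intrinsics, pixels), "eye" and "rotation" of the camera in the world. Camera axes: x right, y down, z forward; pixel columns grow to the right and rows downward; lengths in mm; the calibration is good to about 2 mm. A picture is of the moment at which its call begins. There is no depth.
- bot.job_done(): hands the job in; it is judged then, once.
The state is a dict: "time_s": time; "joint_positions": joint angles; "joint_vel": joint speeds; "joint_torque": joint torques, N m; "tool_pos": TCP position; "orientation": TCP orientation; "contact_force": force on the tool from outside, world axes, zero at the start; "torque": the same for the moment, N m; "grip_width": finger opening in mm; "finger_force": force on a finger pad.
Only numpy, scipy, OpenCV 4.12 (cv2) and the standard library are available. Lean on these libraries where they do the work, as an engineer would, in place of code of your own. Each camera call takes 0.05 s, during which the arm holds its last target. There are 200 camera calls.

## Task

The pot of the indexing table is parked under the extraction hood: pull the sprung index pin by its orange knob, turn the table until the pin drops fully home in the hole with the green ring, and there pack every aluminium slug from the mats upright and fully down into the red pot, one in the middle and the rest nested round it. Then pull the pin again and turn the loaded table back until the pin is fully home in the hole with the orange ring, so that the pot is under the hood. Leave the nut and the tape measure, which lie among the slugs, where they are.

Things in the scene. Friction and masses are not known exactly. Their poses are not given: they have to be found in the camera images.
- table_axis (a point): Indexing table: a round blue fixed index plate (radius 186 mm, top 25 mm above the bench) carrying a pale metal turntable (radius 152 mm, top 39 mm above the bench). This point is on its vertical turning axis, level with the turntable's top; it does not turn. Its x axis points towards the hood.
- hood (a point): Centre of the underside of the fixed grey extraction hood (yellow band): radius 50 mm, underside 125 mm above the bench, 90 mm from the turning axis. It hangs from a post 215 mm from that axis on the same line; pipe and post reach 235 mm above the bench.
- turntable (a joint): Turn of the turntable, rad, growing counter-clockwise seen from above. 0: pot under the hood, the pin belongs in the orange-ringed hole; 2.094: pot at the loading station clear of the hood, the pin belongs in the green-ringed hole. Stops at -0.25 and 2.35. It turns with about 1 to 3 N at the knob and stays where it is left.
- pin (a joint): Lift of the sprung index pin, m: 0 fully home in a hole; 0.012 riding on top of the index plate, out of any hole; at most 0.018. The spring pushes it down with 7 N when home and 13 N when fully up.
- knob_mid (a point): Middle of the orange pull knob of the index pin: an upright cylinder, 26 mm diameter, 30 mm high, middle 85 mm above the bench with the pin home; pull it straight up. It stands on an arm of the turntable, 165 mm from the axis and 120 degrees counter-clockwise of the pot, goes round with it, and spins freely on the pin. A sleeve below it, 24 mm wide, reaches 58 mm above the bench.
- hood_hole (a point): Mouth of the index hole with the orange ring painted round it (in the fixed plate, 165 mm from the axis): the pin's hole when the pot is under the hood. The plate has six such holes, 13 mm wide, 60 degrees apart; the pin is 10 mm thick with a round end. One hole without a ring lies half-way between the orange and green ones.
- load_hole (a point): Mouth of the index hole with the green ring (fixed, 165 mm from the axis): the pin's hole when the pot is at the loading station, two holes (120 degrees) counter-clockwise of the orange one.
- pot_floor (a point): Centre of the inner floor of the red pot that is fixed on the turntable, 90 mm from the axis, 44 mm above the bench. The pot is round, open at the top, 111 mm wide inside (wall 4 mm), rim 20 mm above its floor. z up; it goes round with the turntable.
- slug1_center (a point): Centre of a plain aluminium round-bar slug, 32 mm in diameter, 27 mm high, 0.06 kg, standing on a thin black rubber mat (1 mm at most) beside the indexing table; z along its axis. Some of the seven may be absent. In the pot its top stands 7 mm above the rim.
- slug2_center (a point): Centre of a plain aluminium round-bar slug, 32 mm in diameter, 27 mm high, 0.06 kg, standing on a thin black rubber mat (1 mm at most) beside the indexing table; z along its axis. Some of the seven may be absent. In the pot its top stands 7 mm above the rim.
- slug3_center (a point): Centre of a plain aluminium round-bar slug, 32 mm in diameter, 27 mm high, 0.06 kg, standing on a thin black rubber mat (1 mm at most) beside the indexing table; z along its axis. Some of the seven may be absent. In the pot its top stands 7 mm above the rim.
- slug4_center (a point): Centre of a plain aluminium round-bar slug, 32 mm in diameter, 27 mm high, 0.06 kg, standing on a thin black rubber mat (1 mm at most) beside the indexing table; z along its axis. Some of the seven may be absent. In the pot its top stands 7 mm above the rim.
- slug5_center (a point): Centre of a plain aluminium round-bar slug, 32 mm in diameter, 27 mm high, 0.06 kg, standing on a thin black rubber mat (1 mm at most) beside the indexing table; z along its axis. Some of the seven may be absent. In the pot its top stands 7 mm above the rim.
- slug6_center (a point): Centre of a plain aluminium round-bar slug, 32 mm in diameter, 27 mm high, 0.06 kg, standing on a thin black rubber mat (1 mm at most) beside the indexing table; z along its axis. Some of the seven may be absent. In the pot its top stands 7 mm above the rim.
- slug7_center (a point): Centre of a plain aluminium round-bar slug, 32 mm in diameter, 27 mm high, 0.06 kg, standing on a thin black rubber mat (1 mm at most) beside the indexing table; z along its axis. Some of the seven may be absent. In the pot its top stands 7 mm above the rim.
- nut: a loose brass hexagon nut, 34 mm across, 14 mm high, lying on the right mat: not part of the job
- tape: a yellow tape measure, 60 x 32 x 55 mm high, standing on the left mat: not part of the job

How it is judged:
By the outcome, as a careful person would: the job done as asked, in the order asked, and still so for the second after the job is handed in, with the robot touching nothing.
Of slug1, slug2, slug3, slug4, slug5, slug6, slug7 only 5 to 7 are there at a start; the rules pass over those that are not, and their reading is None.
At some moment in a run one of slug1, slug2, slug3, slug4, slug5, slug6, slug7 may be knocked a few centimetres aside while the robot is not near it.
It also fails if it takes over 210 s, if anything falls off the work surface, if the arm or the gripper's body presses on something with over 40 N, if the wrist force passes 120 N, or if a joint passes its speed limit or range.

## Working session

There is one attempt and no reset: what is moved stays moved. The work goes in short steps, Python scripts to look and compute and a tool call to move; the robot and the scene stay as the last step left them, time stands still between calls to the robot, and variables do not carry over. Pictures are saved under pics/ and viewed, at most 14 in all, crops included, and the job is handed in when it is done.

Besides the shell and the picture viewer there is one more tool, called after "Call:" by a JSON object that holds its "op" and its "data", one argument or row to a line. servo_tool: Moves the arm, as the interface text tells. Its arguments: {"type":"object","properties":{"series":{"type":"array"},"grip_force":{"type":"number"}},"required":["series"]}

```bash
ls; mkdir -p pics; python3 - <<'E'
from rig import status,eyes,bot
import cv2
s=status.observe(); print(s)
for n in("top","side"):
    c=eyes.capture(n); cv2.imwrite(f"pics/{n}0.png",c["pixels"][:,:,::-1]); print(c["intrinsics"],c["eye"],c["rotation"])
E
```

```text
pics
{'time_s': 0.0, 'joint_positions': array([-1.05992060e+00,  3.59376653e-01,  1.10583054e-02, -3.66568916e-04,
       -1.22410740e+00, -2.88111444e-01]), 'joint_vel': array([ 2.66432929e-04,  1.35212760e-03, -4.39000715e-05,  5.67445812e-04,
        5.90223570e-04,  9.25232402e-04]), 'joint_torque': array([-2.35414765e-03, -5.82719207e+01,  2.93051201e+01,  6.99707866e+00,
        7.05183222e-03, -1.63949671e-04]), 'tool_pos': array([ 149.00031423, -657.83987232,  225.62611239]), 'orientation': array([ 3.48964126e-01, -3.12183198e+00, -2.56826027e-03]), 'contact_force': array([-0.29850909,  1.08787782,  0.12764678]), 'torque': array([0.01347814, 0.00376491, 0.00391612]), 'finger_force': 0.0, 'grip_width': 87.39247971389534}
[[581.4654516    0.         311.6361268 ]
 [  0.         581.4654516  234.57648896]
 [  0.           0.           1.        ]] [ 362.60409064  -18.43290131 1459.61065124] [-2.12599525  2.16183279 -0.13890747]
[[620.07991372   0.         314.69543849]
 [  0.         620.07991372 243.24150134]
 [  0.           0.           1.        ]] [  116.4211283  -1076.65647829   850.28293285] [-2.11250971  0.39924476 -0.21466306]
```

View pics/top0.png

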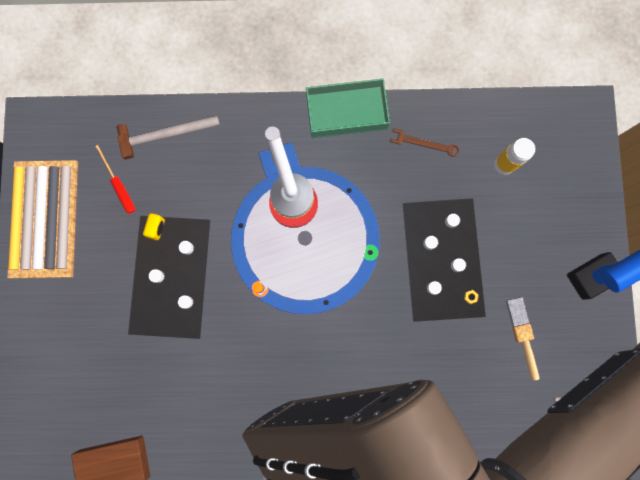

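View pics/side0.png

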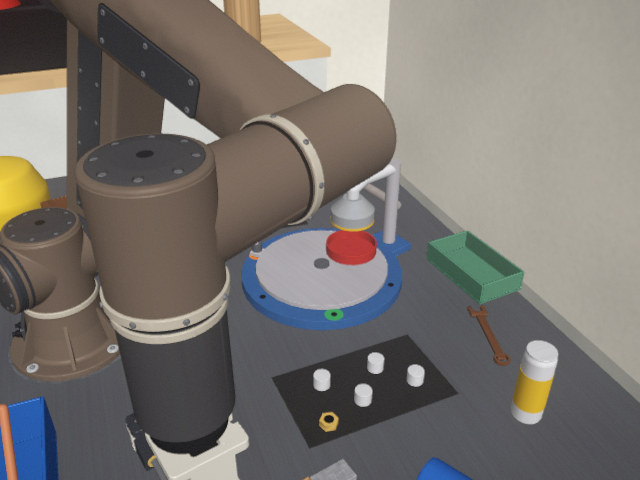

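```bash
cat > h.py <<'E'
import numpy as np, cv2
from scipy.spatial.transform import Rotation as R
from rig import status,eyes,bot
def ray(c,uv,z):
    d=R.from_rotvec(c["rotation"]).apply(np.linalg.inv(c["intrinsics"])@[uv[0],uv[1],1.])
    e=np.array(c["eye"]); return e+d*(z-e[2])/d[2]
def proj(c,p):
    q=c["intrinsics"]@R.from_rotvec(c["rotation"]).inv().apply(np.array(p)-c["eye"]); return q[:2]/q[2]
def blobs(m,a0,a1):
    n,_,st,ce=cv2.connectedComponentsWithStats(m.astype(np.uint8)); return [(ce[i],st[i][4]) for i in range(1,n) if a0<=st[i][4]<=a1]
def masks(c):
    h=cv2.cvtColor(c["pixels"],cv2.COLOR_RGB2HSV).astype(int); H,S,V=h[...,0],h[...,1],h[...,2]
    return dict(white=(S<50)&(V>120),orange=(H>5)&(H<18)&(S>150)&(V>150),green=(H>50)&(H<75)&(S>150)&(V>100),blue=(H>100)&(H<125)&(S>130)&(V>90),
      red=((H<4)|(H>175))&(S>170)&(V>120),yellow=(H>20)&(H<32)&(S>150))
def where():
    s=status.observe(); M=R.from_rotvec(s["orientation"]).as_matrix(); y=M[:,1]
    print("t",round(s["time_s"],2),"tcp",s["tool_pos"].round(1),"xax",M[:,0].round(3),"yax",y.round(3),"zax",M[:,2].round(3),"w",round(s["grip_width"],1),"F",s["contact_force"].round(1),"q",s["joint_positions"].round(2)); return s,M
def go(x,y,z,yaw=None):
    """total shift in present tool axes (mm) and turn about tool z (deg); yaw = world angle of tool y axis (mod 180)"""
    s,M=where(); d=M.T@(np.array([x,y,z])-s["tool_pos"]); print("linear mm",d.round(1))
    if yaw is not None:
        a=np.degrees(np.arctan2(M[1,1],M[0,1])); t=(yaw-a+90)%180-90; print("twist z",round(-t,1),"alt",round(-t+(180 if t>0 else -180),1))
E
python3 - <<'E'
from h import *
c=eyes.capture("top");m=masks(c)
for b in blobs(m["white"],60,400):
    p=ray(c,b[0],14.5)
    if p[0]<650 : print("white",b[0].round(1),b[1],p.round(1))
for b in blobs(m["orange"],40,400): print("or",b[0].round(1),b[1],ray(c,b[0],92).round(1))
for b in blobs(m["green"],40,400): print("gr",b[0].round(1),b[1],ray(c,b[0],25).round(1))
for b in blobs(m["yellow"],30,900): print("ye",b[0].round(1),b[1],ray(c,b[0],25).round(1))
# outer outline of blue plate (z=25) and turntable outline
bl=m["blue"].astype(np.uint8); bl[:, :225]=0; bl[:,390:]=0; bl[:150]=0; bl[330:]=0
P=np.argwhere(bl)[:,::-1].astype(float)
h=cv2.convexHull(P.astype(np.float32))[:,0]
W=np.array([ray(c,u,25)[:2] for u in h])
for k in range(6):
    A=np.c_[2*W,np.ones(len(W))]; s=np.linalg.lstsq(A,(W**2).sum(1),rcond=None)[0]; r=np.sqrt(s[2]+s[:2]@s[:2])
    e=abs(np.linalg.norm(W-s[:2],axis=1)-r); W=W[e<max(2,np.percentile(e,85))]
print("axis",s[:2],r,len(W))
dk=(m["white"]==0)&(c["pixels"].max(2)<130); dk[:,:285]=0;dk[:,325:]=0;dk[:228]=0;dk[255:]=0
for b in blobs(dk,30,400): print("hub",b[0],b[1],ray(c,b[0],39))
w,M=where()
c=eyes.capture("side");m=masks(c)
for b in blobs(m["white"],60,700):
    p=ray(c,b[0],14.5)
    if 250<p[0]<700 and p[1]<-150: print("sidewhite",b[0].round(1),b[1],p.round(1))
for b in blobs(m["green"],40,400): print("gr",b[0].round(1),b[1],ray(c,b[0],25).round(1))
E
```

```text
white [ 52.2 218.2] 386 [619.8 651.8  14.5]
white [452.7 219.9] 156 [ 597.4 -359.7   14.5]
white [430.8 242.2] 156 [ 541.8 -302.3   14.5]
white [185.8 247.1] 165 [540.  311.4  14.5]
white [458.6 264.6] 161 [ 484.6 -368.7   14.5]
white [155.8 275.7] 180 [469.6 385.2  14.5]
white [434.4 287.5] 154 [ 428.8 -306.2   14.5]
white [636.1 308.5] 395 [ 369.4 -796.8   14.5]
white [184.9 301.6] 170 [404.1 311.6  14.5]
white [287.9 466.2] 64 [11.2 60.5 14.5]
white [310.7 469.8] 80 [ 2.1  6.5 14.5]
or [256.2 288.1] 80 [430.7 126.5  92. ]
gr [371.1 252.4] 130 [ 517.7 -151.6   25. ]
ye [506.1 163.7] 200 [ 737.  -498.8   25. ]
ye [ 16.3 217.3] 806 [621.7 737.9  25. ]
ye [152.5 226. ] 370 [593.4 393.4  25. ]
ye [471.1 296.3] 67 [ 405.4 -392.7   25. ]
axis [554.77874793  12.30173158] 184.1911792862535 29
t 0.15 tcp [ 149.  -657.9  225.8] xax [-0.975 -0.221  0.   ] yax [-0.221  0.975  0.001] zax [-0.     0.001 -1.   ] w 87.4 F [-0.1  0.1  0.5] q [-1.06  0.36  0.01 -0.   -1.22 -0.29]
sidewhite [375.3 362.5] 310 [ 541.7 -301.6   14.5]
sidewhite [415.4 375. ] 330 [ 596.8 -359.2   14.5]
sidewhite [321.5 379.4] 330 [ 429.  -305.3   14.5]
sidewhite [362.9 394.8] 352 [ 484.3 -368.3   14.5]
sidewhite [335.8 472.2] 572 [ 374.6 -501.6   14.5]
gr [332.8 315.3] 55 [ 515.4 -153.    25. ]
```

```bash
python3 - <<'E'
from h import *
from scipy.optimize import least_squares
c=eyes.capture("top");m=masks(c);px=c["pixels"].astype(int)
g=px.sum(2)
print("hub px",px[238,305],px[238,318],"hole",px[225,241],"knob",px[286:293:2,252:270:3].tolist())
pts=[]
for u,v in [(241,225),(349,190),(326,302),(371,252)]:
    w=g[v-6:v+7,u-6:u+7]; k=np.clip(150-w,0,None).astype(float); yy,xx=np.mgrid[v-6:v+7,u-6:u+7]
    if k.sum()==0: continue
    q=((xx*k).sum()/k.sum(),(yy*k).sum()/k.sum()); p=ray(c,q,25); pts.append(p[:2]); print(q,p)
for r0 in (g[225:252,290:322],):
    k=(r0<450); yy,xx=np.mgrid[225:252,290:322]; q=(xx[k].mean(),yy[k].mean()); print("hub",q,k.sum(),ray(c,q,39))
pts=np.array(pts)
f=lambda s:np.linalg.norm(pts-s,axis=1)-165
s=least_squares(f,[552,14]); print(s.x,s.fun)
d=pts-s.x; print(np.degrees(np.arctan2(d[:,1],d[:,0])))
k=((px[...,0]>200)&(px[...,2]<160)&(px[...,1]<200)); k[:275]=0;k[305:]=0;k[:,:240]=0;k[:,280:]=0
for b in blobs(k,30,400): print("knob",b,ray(c,b[0],90))
im=c["pixels"][150:330,220:400,::-1]; cv2.imwrite("pics/tab1.png",cv2.resize(im,None,fx=3.3,fy=3.3,interpolation=cv2.INTER_CUBIC))
E
```

```text
hub px [118 115 126] [221 216 225] hole [51 49 55] knob [[[249, 147, 82], [254, 161, 36], [254, 166, 39], [254, 166, 39], [198, 182, 190], [224, 219, 227]], [[247, 147, 99], [254, 163, 37], [254, 166, 39], [254, 170, 41], [182, 160, 163], [239, 171, 141]], [[155, 113, 129], [254, 163, 37], [254, 167, 38], [246, 140, 47], [216, 192, 195], [253, 159, 79]], [[145, 113, 126], [251, 149, 39], [215, 128, 86], [179, 156, 158], [252, 164, 83], [203, 138, 147]]]
hub (np.float64(302.79891304347825), np.float64(235.59782608695653)) 184 [560.63783798  16.81898148  39.        ]Traceback (most recent call last):
  File "<stdin>", line 15, in <module>
    return func(*args, **kwargs)
    vector_fun = VectorFunction(
        fun_wrapped,
    ...<6 lines>...
        workers=workers
    )
    self._update_fun()
    ~~~~~~~~~~~~~~~~^^
    self.f = self.fun_wrapped(xp_copy(self.x))
             ~~~~~~~~~~~~~~~~^^^^^^^^^^^^^^^^^
    return np.atleast_1d(self.fun(x))
                         ~~~~~~~~^^^
    return self.f(x, *self.args, **self.kwargs)
           ~~~~~~^^^^^^^^^^^^^^^^^^^^^^^^^^^^^^
  File "<stdin>", line 14, in <lambda>
ValueError: operands could not be broadcast together with shapes (0,) (2,)
```

```bash
python3 - <<'E'
from h import *
from scipy.optimize import least_squares
c=eyes.capture("top");px=c["pixels"].astype(int)
g=px.sum(2)
pts=[]
for u,v in [(241,225),(349,190),(326,302),(371,252)]:
    w=g[v-4:v+5,u-4:u+5]; k=np.clip(270-w,0,None).astype(float); yy,xx=np.mgrid[v-4:v+5,u-4:u+5]
    if k.sum()==0: print("none",w.min());continue
    q=((xx*k).sum()/k.sum(),(yy*k).sum()/k.sum()); p=ray(c,q,25); pts.append(p[:2]); print(np.round(q,1),p.round(1))
k=(g<450); k[:225]=0;k[252:]=0;k[:,:290]=0;k[:,322:]=0
for b in blobs(k,15,300): print("hub",b,ray(c,b[0],39).round(1))
pts=np.array(pts)
s=least_squares(lambda s:np.linalg.norm(pts-s,axis=1)-165,[552,14]); print("axis",s.x,s.fun)
d=pts-s.x; print(np.degrees(np.arctan2(d[:,1],d[:,0])))
k=((px[...,0]>200)&(px[...,2]<75)); k[:275]=0;k[305:]=0;k[:,:240]=0;k[:,280:]=0
for b in blobs(k,20,400): print("knob",b,ray(c,b[0],95))
im=c["pixels"][150:330,220:400,::-1]; cv2.imwrite("pics/tab1.png",cv2.resize(im,None,fx=3.3,fy=3.3,interpolation=cv2.INTER_CUBIC))
E
```

```text
[240.3 225.3] [591.4 173.2  25. ]
[348.6 190.1] [676.2 -99.7  25. ]
[325.5 302. ] [397.2 -36.3  25. ]
[369.8 252.1] [ 518.4 -148.3   25. ]
hub (array([295.03125, 225.84375]), np.int32(32)) [585.3  35.7  39. ]
hub (array([304.43421053, 237.65131579]), np.int32(152)) [555.5  12.9  39. ]
axis [554.98084478  12.3999008 ] [-0.0932406   0.0995301   0.09963584 -0.19270857]
[  77.22345394  -42.77939887 -162.85578369 -102.82496349]
knob (array([256.98989899, 287.86868687]), np.int32(99)) [431.10118903 124.45139541  95.        ]
```

View pics/tab1.png

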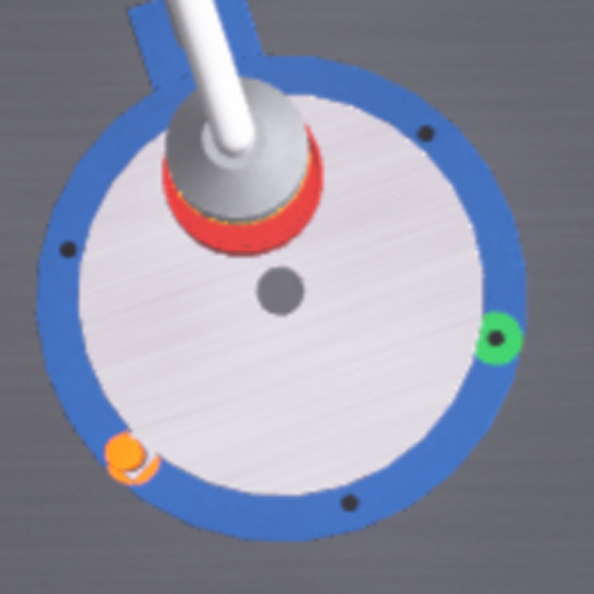

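Call:
{"op": "servo_tool", "data": {
  "series": [
    {"twist": [0,0,6.4],"linear": [0,0,0],"claw": 1},
    {"twist": [0,0,6.4],"linear": [0,0,0],"claw": 1},
    {"twist": [0,0,0],"linear": [-0.019,0.025,0],"claw": 1},
    {"twist": [0,0,0],"linear": [-0.019,0.025,0],"claw": 1},
    {"twist": [0,0,0],"linear": [-0.019,0.025,0],"claw": 1},
    {"twist": [0,0,0],"linear": [-0.019,0.025,0],"claw": 1},
    {"twist": [0,0,0],"linear": [-0.019,0.025,0],"claw": 1},
    {"twist": [0,0,0],"linear": [-0.019,0.025,0],"claw": 1}
  ],
  "grip_force": 40
}}

```text
time_s: 0.97
tool_pos: [263.8, -507.1, 226.6]
orientation: [0.001, 3.141, -0.0]
contact_force: [1.2, 0.4, 0.2]
grip_width: 88.0
finger_force: 0.0
```

Call:
{"op": "servo_tool", "data": {
  "series": [
    {"twist": [0,0,0],"linear": [-0.019,0.025,0],"claw": 1},
    {"twist": [0,0,0],"linear": [-0.019,0.025,0],"claw": 1},
    {"twist": [0,0,0],"linear": [-0.019,0.025,0],"claw": 1},
    {"twist": [0,0,0],"linear": [-0.019,0.025,0],"claw": 1},
    {"twist": [0,0,0],"linear": [-0.019,0.025,0],"claw": 1},
    {"twist": [0,0,0],"linear": [-0.019,0.025,0],"claw": 1},
    {"twist": [0,0,0],"linear": [-0.019,0.025,0],"claw": 1},
    {"twist": [0,0,0],"linear": [-0.019,0.025,0],"claw": 1}
  ]
}}

```text
time_s: 1.63
tool_pos: [416.0, -307.1, 226.8]
orientation: [0.001, 3.141, -0.0]
contact_force: [0.7, -0.6, 0.1]
grip_width: 87.6
finger_force: 0.0
```

```bash
python3 -c "
from h import *
go(397,-36,140,90)"
```

```text
t 1.63 tcp [ 416.  -307.1  226.8] xax [-1.     0.001 -0.001] yax [ 0.001  1.    -0.   ] zax [ 0.001 -0.    -1.   ] w 87.6 F [ 0.7 -0.6  0.1] q [-0.26  0.1  -0.33 -0.   -1.14 -1.32]
linear mm [ 19.2 271.1  86.8]
twist z -0.0 alt 180.0
```

Call:
{"op": "servo_tool", "data": {
  "series": [
    {"twist": [0,0,0],"linear": [0.0024,0.034,0],"claw": 1},
    {"twist": [0,0,0],"linear": [0.0024,0.034,0],"claw": 1},
    {"twist": [0,0,0],"linear": [0.0024,0.034,0],"claw": 1},
    {"twist": [0,0,0],"linear": [0.0024,0.034,0],"claw": 1},
    {"twist": [0,0,0],"linear": [0.0024,0.034,0],"claw": 1},
    {"twist": [0,0,0],"linear": [0.0024,0.034,0],"claw": 1},
    {"twist": [0,0,0],"linear": [0.0024,0.034,0],"claw": 1},
    {"twist": [0,0,0],"linear": [0.0024,0.034,0],"claw": 1}
  ]
}}

```text
time_s: 2.3
tool_pos: [395.8, -35.0, 226.9]
orientation: [0.001, 3.141, 0.001]
contact_force: [1.0, 0.5, -0.7]
grip_width: 87.5
finger_force: 0.0
```

Call:
{"op": "servo_tool", "data": {
  "series": [
    {"twist": [0,0,0],"linear": [0,0,0.027],"claw": 1},
    {"twist": [0,0,0],"linear": [0,0,0.027],"claw": 1},
    {"twist": [0,0,0],"linear": [0,0,0.027],"claw": 1},
    {"twist": [0,0,0],"linear": [0,0,0.027],"claw": 1},
    {"twist": [0,0,0],"linear": [0,0,0.027],"claw": 1},
    {"twist": [0,0,0],"linear": [0,0,0],"claw": 1}
  ]
}}

```text
time_s: 2.8
tool_pos: [393.2, -37.3, 87.9]
orientation: [-0.002, -3.135, 0.003]
contact_force: [-1.9, -0.2, -1.1]
grip_width: 87.6
finger_force: 0.0
```

```bash
python3 -c "
from h import *
go(433.5,124.5,75,90)"
```

```text
t 2.8 tcp [393.2 -37.3  87.9] xax [-1.     0.001  0.007] yax [ 0.001  1.    -0.002] zax [-0.007 -0.002 -1.   ] w 87.6 F [-1.9 -0.2 -1.1] q [ 0.41  0.04 -0.76 -0.   -0.77 -1.98]
linear mm [-40.2 161.9  12.3]
twist z -0.1 alt 179.9
```

Call:
{"op": "servo_tool", "data": {
  "series": [
    {"twist": [0,0,0],"linear": [0,0,-0.022],"claw": 1},
    {"twist": [0,0,0],"linear": [0,0,-0.022],"claw": 1},
    {"twist": [0,0,0],"linear": [-0.008,0.0324,0],"claw": 1},
    {"twist": [0,0,0],"linear": [-0.008,0.0324,0],"claw": 1},
    {"twist": [0,0,0],"linear": [-0.008,0.0324,0],"claw": 1},
    {"twist": [0,0,0],"linear": [-0.008,0.0324,0],"claw": 1},
    {"twist": [0,0,0],"linear": [-0.008,0.0324,0],"claw": 1},
    {"twist": [0,0,0],"linear": [0,0,0],"claw": 1}
  ]
}}

```text
time_s: 3.47
tool_pos: [439.1, 130.3, 137.8]
orientation: [-0.004, 3.138, 0.003]
contact_force: [1.0, 0.1, 0.7]
grip_width: 87.7
finger_force: 0.0
```

```bash
python3 - <<'E'
from h import *
c=eyes.capture("side"); go(433.5,124.5,75,90)
u=proj(c,[433.5,124.5,85]).astype(int); print(u)
cv2.imwrite("pics/side1.png",cv2.resize(c["pixels"][max(0,u[1]-110):u[1]+90,u[0]-130:u[0]+130,::-1],None,fx=3,fy=3))
E
```

```text
t 3.52 tcp [437.8 128.2 137.2] xax [-1.    -0.003 -0.002] yax [-0.003  1.     0.001] zax [ 0.002  0.001 -1.   ] w 87.1 F [ 0.3  0.  -0.4] q [ 0.72  0.08 -0.58  0.   -0.91 -2.29]
linear mm [ 4.4 -3.8 62.2]
twist z 0.1 alt -179.9
[255 233]
```

View pics/side1.png

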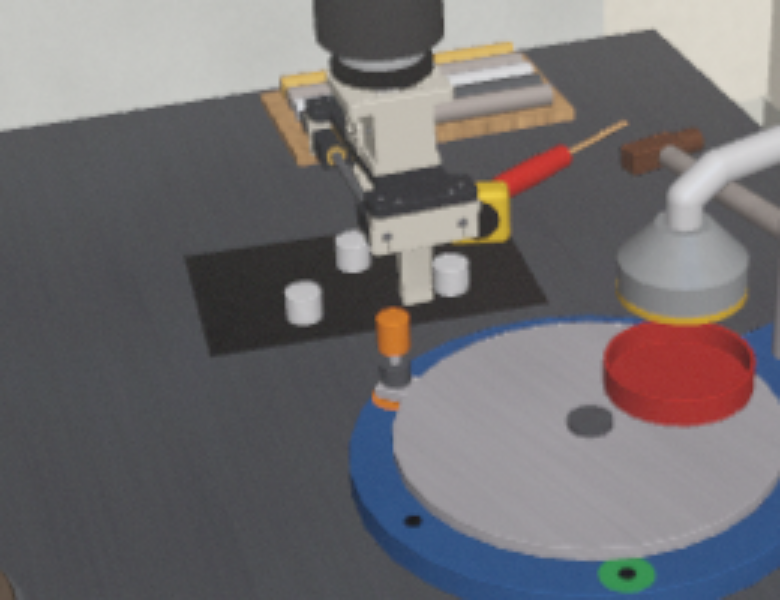

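Call:
{"op": "servo_tool", "data": {
  "series": [
    {"twist": [0,0,0],"linear": [0.004,-0.004,0],"claw": 1},
    {"twist": [0,0,0],"linear": [0,0,0.02],"claw": 1},
    {"twist": [0,0,0],"linear": [0,0,0.02],"claw": 1},
    {"twist": [0,0,0],"linear": [0,0,0.015],"claw": 1},
    {"twist": [0,0,0],"linear": [0,0,0.007],"claw": 1},
    {"twist": [0,0,0],"linear": [0,0,0],"claw": 1},
    {"twist": [0,0,0],"linear": [0,0,0],"claw": 1}
  ]
}}

```text
time_s: 4.1
tool_pos: [432.4, 120.9, 74.2]
orientation: [0.002, 3.142, -0.0]
contact_force: [-0.4, 0.4, 0.1]
grip_width: 87.7
finger_force: 0.0
```

```bash
python3 -c "
from h import *
go(433.7,124.5,75,90)"
```

```text
t 4.1 tcp [432.4 120.9  74.2] xax [-1.     0.001 -0.   ] yax [ 0.001  1.    -0.   ] zax [ 0. -0. -1.] w 87.7 F [-0.4  0.4  0.1] q [ 0.71  0.15 -0.67  0.   -0.74 -2.29]
linear mm [-1.3  3.6 -0.8]
twist z -0.1 alt 179.9
```

Call:
{"op": "servo_tool", "data": {
  "series": [
    {"twist": [0,0,0],"linear": [-0.0013,0.0036,0],"claw": 1},
    {"twist": [0,0,0],"linear": [0,0,0],"claw": 1},
    {"twist": [0,0,0],"linear": [0,0,0],"claw": -1},
    {"twist": [0,0,0],"linear": [0,0,0],"claw": -1},
    {"twist": [0,0,0],"linear": [0,0,0],"claw": -1},
    {"twist": [0,0,0],"linear": [0,0,0],"claw": -1},
    {"twist": [0,0,0],"linear": [0,0,0],"claw": -1},
    {"twist": [0,0,0],"linear": [0,0,0],"claw": -1}
  ],
  "grip_force": 40
}}

```text
time_s: 4.77
tool_pos: [433.7, 125.1, 73.6]
orientation: [-0.001, -3.142, 0.0]
contact_force: [-0.6, -0.1, -0.2]
grip_width: 53.0
finger_force: 0.0
```

```bash
python3 -c "
from h import *
s,_=where();print(s['finger_force'])"
```

```text
t 4.77 tcp [433.7 125.1  73.6] xax [-1.     0.001  0.   ] yax [ 0.001  1.    -0.   ] zax [-0. -0. -1.] w 53.0 F [-0.6 -0.1 -0.2] q [ 0.72  0.16 -0.67 -0.   -0.74 -2.29]
0.0
```

Call:
{"op": "servo_tool", "data": {
  "series": [
    {"twist": [0,0,0],"linear": [0,0,0],"claw": -1},
    {"twist": [0,0,0],"linear": [0,0,0],"claw": -1},
    {"twist": [0,0,0],"linear": [0,0,0],"claw": -1},
    {"twist": [0,0,0],"linear": [0,0,0],"claw": -1},
    {"twist": [0,0,0],"linear": [0,0,0],"claw": -1},
    {"twist": [0,0,0],"linear": [0,0,0],"claw": -1},
    {"twist": [0,0,0],"linear": [0,0,0],"claw": -1}
  ]
}}

```text
time_s: 5.35
tool_pos: [433.7, 125.1, 73.5]
orientation: [-0.001, -3.142, 0.0]
contact_force: [1.2, -0.3, 0.2]
grip_width: 24.8
finger_force: 40.0
```

Call:
{"op": "servo_tool", "data": {
  "series": [
    {"twist": [0,0,0],"linear": [0,0,-0.003],"claw": -1},
    {"twist": [0,0,0],"linear": [0,0,-0.004],"claw": -1},
    {"twist": [0,0,0],"linear": [0,0,-0.004],"claw": -1},
    {"twist": [0,0,0],"linear": [0,0,-0.004],"claw": -1},
    {"twist": [0,0,0],"linear": [0,0,0],"claw": -1},
    {"twist": [0,0,0],"linear": [0,0,0],"claw": -1}
  ]
}}

```text
time_s: 5.85
tool_pos: [433.1, 124.7, 88.3]
orientation: [-0.001, -3.141, 0.001]
contact_force: [1.7, -1.4, -12.8]
grip_width: 25.3
finger_force: 40.0
```

```bash
python3 - <<'E'
from h import *
s,M=where();print(s['finger_force'])
A=np.array([555.,12.4]); d=s["tool_pos"][:2]-A; a0=np.degrees(np.arctan2(d[1],d[0])); r=np.hypot(*d); print("angle",a0,"r",r)
A0=137.2
a=np.radians(np.linspace(A0,A0+120,33)); P=A+165*np.c_[np.cos(a),np.sin(a)]; D=np.diff(P,axis=0)
print([[round(-x/1000,4),round(y/1000,4)] for x,y in D])
E
```

```text
t 5.85 tcp [433.1 124.7  88.3] xax [-1.     0.001  0.001] yax [ 0.001  1.    -0.   ] zax [-0.001 -0.    -1.   ] w 25.3 F [  1.7  -1.4 -12.8] q [ 0.72  0.14 -0.65 -0.   -0.78 -2.29]
39.99590992927551
angle 137.35108573718048 r 165.72327366765265
[[np.float64(0.0071), np.float64(-0.0082)], [np.float64(0.0065), np.float64(-0.0086)], [np.float64(0.0059), np.float64(-0.009)], [np.float64(0.0053), np.float64(-0.0094)], [np.float64(0.0047), np.float64(-0.0097)], [np.float64(0.0041), np.float64(-0.01)], [np.float64(0.0034), np.float64(-0.0102)], [np.float64(0.0027), np.float64(-0.0104)], [np.float64(0.002), np.float64(-0.0106)], [np.float64(0.0013), np.float64(-0.0107)], [np.float64(0.0006), np.float64(-0.0108)], [np.float64(-0.0001), np.float64(-0.0108)], [np.float64(-0.0008), np.float64(-0.0108)], [np.float64(-0.0015), np.float64(-0.0107)], [np.float64(-0.0022), np.float64(-0.0106)], [np.float64(-0.0029), np.float64(-0.0104)], [np.float64(-0.0035), np.float64(-0.0102)], [np.float64(-0.0042), np.float64(-0.01)], [np.float64(-0.0048), np.float64(-0.0097)], [np.float64(-0.0055), np.float64(-0.0093)], [np.float64(-0.006), np.float64(-0.0089)], [np.float64(-0.0066), np.float64(-0.0085)], [np.float64(-0.0072), np.float64(-0.0081)], [np.float64(-0.0077), np.float64(-0.0076)], [np.float64(-0.0082), np.float64(-0.0071)], [np.float64(-0.0086), np.float64(-0.0065)], [np.float64(-0.009), np.float64(-0.0059)], [np.float64(-0.0094), np.float64(-0.0053)], [np.float64(-0.0097), np.float64(-0.0047)], [np.float64(-0.01), np.float64(-0.0041)], [np.float64(-0.0102), np.float64(-0.0034)], [np.float64(-0.0104), np.float64(-0.0027)]]
```

Call:
{"op": "servo_tool", "data": {
  "series": [
    {"twist": [0,0,0],"linear": [0.0071,-0.0082,0],"claw": -1},
    {"twist": [0,0,0],"linear": [0.0065,-0.0086,0],"claw": -1},
    {"twist": [0,0,0],"linear": [0.0059,-0.009,0],"claw": -1},
    {"twist": [0,0,0],"linear": [0.0053,-0.0094,0],"claw": -1},
    {"twist": [0,0,0],"linear": [0.0047,-0.0097,0],"claw": -1},
    {"twist": [0,0,0],"linear": [0.0041,-0.01,0],"claw": -1},
    {"twist": [0,0,0],"linear": [0.0034,-0.0102,0],"claw": -1},
    {"twist": [0,0,0],"linear": [0.0027,-0.0104,0],"claw": -1}
  ]
}}

```text
time_s: 6.52
tool_pos: [393.5, 48.7, 88.7]
orientation: [0.001, 3.141, 0.001]
contact_force: [2.7, 0.6, -12.7]
grip_width: 25.2
finger_force: 40.0
```

```bash
python3 - <<'E'
from h import *
s,M=where()
A=np.array([555.,12.4]); d=s["tool_pos"][:2]-A; print(np.degrees(np.arctan2(d[1],d[0])), np.hypot(*d))
E
```

```text
t 6.52 tcp [393.5  48.7  88.7] xax [-1.     0.001 -0.   ] yax [0.001 1.    0.   ] zax [ 0.  0. -1.] w 25.2 F [  2.7   0.6 -12.7] q [ 0.63  0.04 -0.76 -0.   -0.77 -2.2 ]
167.34266157412276 165.52854792035268
```

Works well; continue the arc.

Call:
{"op": "servo_tool", "data": {
  "series": [
    {"twist": [0,0,0],"linear": [0.002,-0.0106,0],"claw": -1},
    {"twist": [0,0,0],"linear": [0.0013,-0.0107,0],"claw": -1},
    {"twist": [0,0,0],"linear": [0.0006,-0.0108,0],"claw": -1},
    {"twist": [0,0,0],"linear": [-0.0001,-0.0108,0],"claw": -1},
    {"twist": [0,0,0],"linear": [-0.0008,-0.0108,0],"claw": -1},
    {"twist": [0,0,0],"linear": [-0.0015,-0.0107,0],"claw": -1},
    {"twist": [0,0,0],"linear": [-0.0022,-0.0106,0],"claw": -1},
    {"twist": [0,0,0],"linear": [-0.0029,-0.0104,0],"claw": -1}
  ]
}}

```text
time_s: 7.18
tool_pos: [397.2, -36.8, 88.5]
orientation: [-0.002, -3.141, -0.0]
contact_force: [1.6, 2.4, -14.1]
grip_width: 25.1
finger_force: 40.0
```

Call:
{"op": "servo_tool", "data": {
  "series": [
    {"twist": [0,0,0],"linear": [-0.0035,-0.0102,0],"claw": -1},
    {"twist": [0,0,0],"linear": [-0.0042,-0.01,0],"claw": -1},
    {"twist": [0,0,0],"linear": [-0.0048,-0.0097,0],"claw": -1},
    {"twist": [0,0,0],"linear": [-0.0055,-0.0093,0],"claw": -1},
    {"twist": [0,0,0],"linear": [-0.006,-0.0089,0],"claw": -1},
    {"twist": [0,0,0],"linear": [-0.0066,-0.0085,0],"claw": -1},
    {"twist": [0,0,0],"linear": [-0.0072,-0.0081,0],"claw": -1},
    {"twist": [0,0,0],"linear": [-0.0077,-0.0076,0],"claw": -1}
  ]
}}

```text
time_s: 7.85
tool_pos: [443.0, -108.9, 88.3]
orientation: [-0.002, -3.141, -0.001]
contact_force: [2.7, 4.0, -13.5]
grip_width: 25.1
finger_force: 40.0
```

Call:
{"op": "servo_tool", "data": {
  "series": [
    {"twist": [0,0,0],"linear": [-0.0082,-0.0071,0],"claw": -1},
    {"twist": [0,0,0],"linear": [-0.0086,-0.0065,0],"claw": -1},
    {"twist": [0,0,0],"linear": [-0.009,-0.0059,0],"claw": -1},
    {"twist": [0,0,0],"linear": [-0.0094,-0.0053,0],"claw": -1},
    {"twist": [0,0,0],"linear": [-0.0097,-0.0047,0],"claw": -1},
    {"twist": [0,0,0],"linear": [-0.01,-0.0041,0],"claw": -1},
    {"twist": [0,0,0],"linear": [-0.0102,-0.0034,0],"claw": -1},
    {"twist": [0,0,0],"linear": [-0.0104,-0.0027,0],"claw": -1}
  ]
}}

```text
time_s: 8.52
tool_pos: [518.9, -148.3, 88.2]
orientation: [-0.001, -3.14, 0.0]
contact_force: [-0.5, 1.5, -11.8]
grip_width: 24.8
finger_force: 40.0
```

Call:
{"op": "servo_tool", "data": {
  "series": [
    {"twist": [0,0,0],"linear": [0,0,0],"claw": -1},
    {"twist": [0,0,0],"linear": [0,0,0],"claw": -1}
  ]
}}

```text
time_s: 8.68
tool_pos: [519.4, -148.3, 88.4]
orientation: [0.001, 3.141, -0.001]
contact_force: [-0.3, -2.0, -12.4]
grip_width: 25.0
finger_force: 40.0
```

```bash
python3 - <<'E'
from h import *
s,M=where()
A=np.array([555.,12.4]); d=s["tool_pos"][:2]-A; print(np.degrees(np.arctan2(d[1],d[0]))+360, np.hypot(*d))
E
```

```text
t 8.68 tcp [ 519.4 -148.3   88.4] xax [-1.     0.001 -0.   ] yax [ 0.001  1.    -0.001] zax [ 0.    -0.001 -1.   ] w 25.0 F [ -0.3  -2.  -12.4] q [ 0.09  0.27 -0.47  0.   -0.83 -1.66]
257.522677095795 164.56264456597503
```

Call:
{"op": "servo_tool", "data": {
  "series": [
    {"twist": [0,0,0],"linear": [0.0006,0,0],"claw": -1},
    {"twist": [0,0,0],"linear": [0,0,0.004],"claw": -1},
    {"twist": [0,0,0],"linear": [0,0,0.004],"claw": -1},
    {"twist": [0,0,0],"linear": [0,0,0.004],"claw": -1},
    {"twist": [0,0,0],"linear": [0,0,0.003],"claw": -1},
    {"twist": [0,0,0],"linear": [0,0,0],"claw": -1},
    {"twist": [0,0,0],"linear": [0,0,0],"claw": -1}
  ]
}}

```text
time_s: 9.27
tool_pos: [518.2, -147.9, 73.9]
orientation: [0.0, 3.141, -0.0]
contact_force: [-0.7, -2.5, -7.3]
grip_width: 25.2
finger_force: 40.0
```

```bash
python3 - <<'E'
from h import *
s,M=where()
E
```

```text
t 9.27 tcp [ 518.2 -147.9   73.9] xax [-1.     0.    -0.001] yax [ 0.  1. -0.] zax [ 0.001 -0.    -1.   ] w 25.2 F [-0.7 -2.5 -7.3] q [ 0.09  0.29 -0.48  0.   -0.8  -1.66]
```

Call:
{"op": "servo_tool", "data": {
  "series": [
    {"twist": [0,0,0],"linear": [0,0,0.001],"claw": -1},
    {"twist": [0,0,0],"linear": [0,0,0],"claw": 0.4},
    {"twist": [0,0,0],"linear": [0,0,0],"claw": 0.4},
    {"twist": [0,0,0],"linear": [0,0,0],"claw": 0.4},
    {"twist": [0,0,0],"linear": [0,0,0],"claw": 0.4},
    {"twist": [0,0,0],"linear": [0,0,0],"claw": 0.4},
    {"twist": [0,0,0],"linear": [0,0,-0.03],"claw": 0.4},
    {"twist": [0,0,0],"linear": [0,0,-0.03],"claw": 0.4}
  ]
}}

```text
time_s: 9.93
tool_pos: [516.4, -147.8, 131.8]
orientation: [-0.001, -3.137, 0.0]
contact_force: [0.8, -0.5, 0.9]
grip_width: 60.6
finger_force: 0.0
```

```bash
python3 - <<'E'
from h import *
c=eyes.capture("top"); go(541.8,-302.3,60,77.2); m=masks(c)
for b in blobs(m["white"],60,400):
    p=ray(c,b[0],14.5)
    if 350<p[0]<650 and abs(p[1])<420: print("white",b[1],p.round(1))
cv2.imwrite("pics/top2.png",c["pixels"][100:350,100:500,::-1].repeat(2,0).repeat(2,1))
c=eyes.capture("side")
cv2.imwrite("pics/side2.png",c["pixels"][150:450,180:520,::-1].repeat(2,0).repeat(2,1))
E
```

```text
t 9.98 tcp [ 520.6 -148.3  139.1] xax [-1.    -0.001 -0.006] yax [-0.001  1.    -0.002] zax [ 0.006 -0.001 -1.   ] w 60.7 F [3.  0.4 6.7] q [ 0.09  0.21 -0.41  0.   -0.94 -1.66]
linear mm [ -20.6 -153.9   79.5]
twist z 12.9 alt -167.1
white 161 [ 597.3 -359.4   14.5]
white 160 [ 542.1 -302.5   14.5]
white 171 [540.1 311.4  14.5]
white 168 [ 519.5 -222.1   14.5]
white 166 [ 484.5 -368.4   14.5]
white 181 [469.7 385.1  14.5]
white 163 [ 429.2 -305.7   14.5]
white 174 [404.3 311.8  14.5]
white 72 [395.  -95.7  14.5]
white 213 [363.6 -71.   14.5]
```

View pics/side2.png

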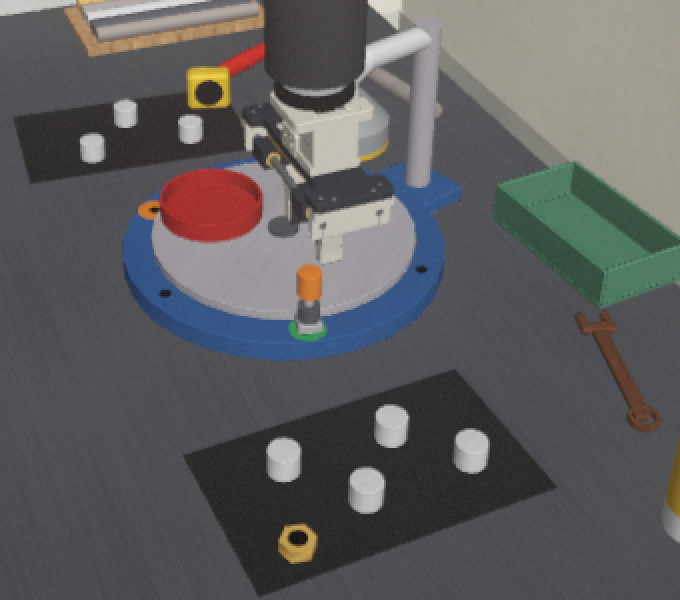

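View pics/top2.png

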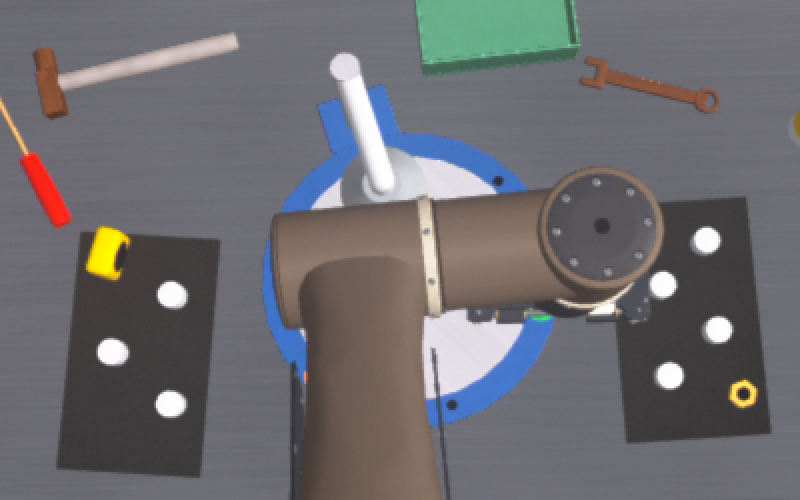

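```bash
cat >> h.py <<'E'
def plan(pts,yaw):
    """twist about tool z first (deg), then the shifts (mm, tool axes after the twist) through the points; rows at <=35 mm"""
    s,M=where(); a=np.degrees(np.arctan2(M[1,1],M[0,1])); t=(yaw-a+180)%360-180
    y=np.radians(yaw); N=np.array([[np.sin(y),-np.cos(y),0],[np.cos(y),np.sin(y),0],[0,0,-1]])  # rows: tool x,y,z in world
    N[0]=[-np.sin(y),np.cos(y),0]
    print("twist",round(-t,1)); p=s["tool_pos"]
    for q in pts:
        d=N@(np.array(q,float)-p); n=int(np.ceil(np.linalg.norm(d)/35)); print(n,"rows",(d/max(n,1)/1000).round(4).tolist()); p=np.array(q,float)
POT=np.array([489.,73.5]); 
def slot(k): a=np.radians(-12.8+60*k); return POT+36.5*np.array([np.cos(a),np.sin(a)])
E
python3 -c "
from h import *
plan([(541.9,-302.4,135),(541.9,-302.4,40)],77.2)"
```

```text
t 10.03 tcp [ 521.  -148.   137.2] xax [-1.    -0.001 -0.008] yax [-0.001  1.    -0.001] zax [ 0.008 -0.001 -1.   ] w 61.1 F [1.2 0.1 0.5] q [ 0.09  0.21 -0.41  0.   -0.94 -1.66]
twist 12.8
5 rows [-0.0109, -0.0292, 0.0004]
3 rows [0.0, 0.0, 0.0317]
```

Call:
{"op": "servo_tool", "data": {
  "series": [
    {"twist": [0,0,6.4],"linear": [0,0,0],"claw": 0.4},
    {"twist": [0,0,6.4],"linear": [0,0,0],"claw": 0.4},
    {"twist": [0,0,0],"linear": [-0.0109,-0.0292,0],"claw": 0.4},
    {"twist": [0,0,0],"linear": [-0.0109,-0.0292,0],"claw": 0.4},
    {"twist": [0,0,0],"linear": [-0.0109,-0.0292,0],"claw": 0.4},
    {"twist": [0,0,0],"linear": [-0.0109,-0.0292,0],"claw": 0.4},
    {"twist": [0,0,0],"linear": [-0.0109,-0.0292,0],"claw": 0.4},
    {"twist": [0,0,0],"linear": [0,0,0.03],"claw": 0.4}
  ]
}}

```text
time_s: 10.7
tool_pos: [542.8, -308.0, 107.2]
orientation: [0.352, 3.112, -0.006]
contact_force: [2.8, -0.8, 1.5]
grip_width: 61.2
finger_force: 0.0
```

Call:
{"op": "servo_tool", "data": {
  "series": [
    {"twist": [0,0,0],"linear": [0,0,0.03],"claw": 0.4},
    {"twist": [0,0,0],"linear": [0,0,0.03],"claw": 0.4},
    {"twist": [0,0,0],"linear": [0,0,0],"claw": 0.4},
    {"twist": [0,0,0],"linear": [0,0,0],"claw": 0.4},
    {"twist": [0,0,0],"linear": [0,0,0],"claw": 0.4}
  ]
}}

```text
time_s: 11.12
tool_pos: [539.6, -302.6, 43.9]
orientation: [0.35, 3.121, -0.001]
contact_force: [-0.3, -0.7, 0.7]
grip_width: 61.5
finger_force: 0.0
```

```bash
python3 -c "
from h import *
plan([(541.9,-302.4,22.5)],77.2)"
```

```text
t 11.12 tcp [ 539.6 -302.6   43.9] xax [-0.975  0.221 -0.001] yax [ 0.221  0.975 -0.001] zax [ 0.001 -0.001 -1.   ] w 61.5 F [-0.3 -0.7  0.7] q [-0.2   0.44 -0.33  0.   -0.8  -1.6 ]
twist 0.0
1 rows [-0.0023, 0.0007, 0.0214]
```

Correct, descend, grip, lift a little.

Call:
{"op": "servo_tool", "data": {
  "series": [
    {"twist": [0,0,0],"linear": [-0.0023,0.0007,0.01],"claw": 0.4},
    {"twist": [0,0,0],"linear": [0,0,0.0114],"claw": 0.4},
    {"twist": [0,0,0],"linear": [0,0,0],"claw": 0.4},
    {"twist": [0,0,0],"linear": [0,0,0],"claw": -1},
    {"twist": [0,0,0],"linear": [0,0,0],"claw": -1},
    {"twist": [0,0,0],"linear": [0,0,0],"claw": -1},
    {"twist": [0,0,0],"linear": [0,0,0],"claw": -1},
    {"twist": [0,0,0],"linear": [0,0,0],"claw": -1}
  ],
  "grip_force": 25
}}

```text
time_s: 11.78
tool_pos: [541.1, -302.2, 21.5]
orientation: [0.351, 3.121, -0.0]
contact_force: [-0.3, 0.2, 0.3]
grip_width: 33.4
finger_force: 0.3
```

Call:
{"op": "servo_tool", "data": {
  "series": [
    {"twist": [0,0,0],"linear": [0,0,0],"claw": -1},
    {"twist": [0,0,0],"linear": [0,0,0],"claw": -1},
    {"twist": [0,0,0],"linear": [0,0,-0.01],"claw": -1},
    {"twist": [0,0,0],"linear": [0,0,-0.02],"claw": -1},
    {"twist": [0,0,0],"linear": [0,0,0],"claw": -1}
  ]
}}

```text
time_s: 12.2
tool_pos: [542.8, -302.9, 54.9]
orientation: [0.349, 3.118, -0.002]
contact_force: [1.3, 0.4, -0.0]
grip_width: 30.6
finger_force: 25.0
```

```bash
python3 - <<'E'
from h import *
x,y=slot(0)
plan([(541.9,-302.4,125),(x,y,125),(x,y,75)],77.2)
c=eyes.capture("side"); u=proj(c,status.observe()["tool_pos"]).astype(int)
cv2.imwrite("pics/side3.png",cv2.resize(c["pixels"][u[1]-60:u[1]+40,u[0]-60:u[0]+60,::-1],None,fx=5,fy=5))
E
```

```text
t 12.2 tcp [ 542.8 -302.9   54.9] xax [-0.975  0.221 -0.004] yax [ 0.221  0.975 -0.001] zax [ 0.004 -0.002 -1.   ] w 30.6 F [ 1.3  0.4 -0. ] q [-0.19  0.43 -0.32  0.   -0.82 -1.6 ]
twist 0.0
3 rows [0.0003, 0.0001, -0.0234]
11 rows [0.0089, 0.0323, 0.0]
2 rows [0.0, 0.0, 0.025]
```

View pics/side3.png

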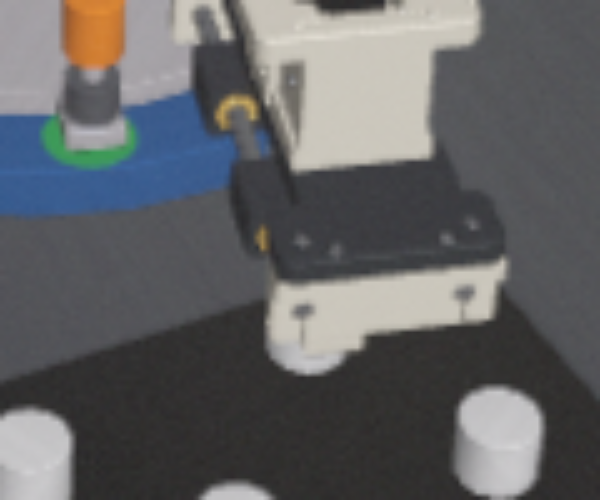

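Call:
{"op": "servo_tool", "data": {
  "series": [
    {"twist": [0,0,0],"linear": [0,0,-0.03],"claw": -1},
    {"twist": [0,0,0],"linear": [0,0,-0.03],"claw": -1},
    {"twist": [0,0,0],"linear": [0,0,-0.03],"claw": -1},
    {"twist": [0,0,0],"linear": [0.0089,0.0323,0],"claw": -1},
    {"twist": [0,0,0],"linear": [0.0089,0.0323,0],"claw": -1},
    {"twist": [0,0,0],"linear": [0.0089,0.0323,0],"claw": -1},
    {"twist": [0,0,0],"linear": [0.0089,0.0323,0],"claw": -1},
    {"twist": [0,0,0],"linear": [0.0089,0.0323,0],"claw": -1}
  ]
}}

```text
time_s: 12.92
tool_pos: [532.7, -133.4, 141.1]
orientation: [-0.352, -3.122, -0.0]
contact_force: [0.1, 1.0, 0.7]
grip_width: 30.5
finger_force: 25.0
```

Call:
{"op": "servo_tool", "data": {
  "series": [
    {"twist": [0,0,0],"linear": [0.0089,0.0323,0],"claw": -1},
    {"twist": [0,0,0],"linear": [0.0089,0.0323,0],"claw": -1},
    {"twist": [0,0,0],"linear": [0.0089,0.0323,0],"claw": -1},
    {"twist": [0,0,0],"linear": [0.0089,0.0323,0],"claw": -1},
    {"twist": [0,0,0],"linear": [0.0089,0.0323,0],"claw": -1},
    {"twist": [0,0,0],"linear": [0.0089,0.0323,0],"claw": -1},
    {"twist": [0,0,0],"linear": [0,0,0.02],"claw": -1},
    {"twist": [0,0,0],"linear": [0,0,0.02],"claw": -1}
  ]
}}

```text
time_s: 13.58
tool_pos: [525.0, 68.5, 101.7]
orientation: [0.346, 3.12, 0.003]
contact_force: [-0.1, -0.5, -1.0]
grip_width: 31.0
finger_force: 25.0
```

Call:
{"op": "servo_tool", "data": {
  "series": [
    {"twist": [0,0,0],"linear": [0,0,0],"claw": -1},
    {"twist": [0,0,0],"linear": [0,0,0],"claw": -1},
    {"twist": [0,0,0],"linear": [0,0,0],"claw": -1}
  ]
}}

```text
time_s: 13.83
tool_pos: [524.8, 65.8, 101.9]
orientation: [0.351, 3.121, -0.0]
contact_force: [-0.1, -0.0, 0.2]
grip_width: 30.6
finger_force: 25.0
```

```bash
python3 - <<'E'
from h import *
x,y=slot(0)
plan([(x,y,75),(x,y,66)],77.2)
E
```

```text
t 13.83 tcp [524.8  65.8 101.9] xax [-0.975  0.222 -0.   ] yax [ 0.222  0.975 -0.   ] zax [ 0. -0. -1.] w 30.6 F [-0.1 -0.   0.2] q [ 0.5   0.24 -0.47  0.   -0.86 -2.29]
twist -0.0
1 rows [0.0001, -0.0004, 0.0269]
1 rows [0.0, 0.0, 0.009]
```

Call:
{"op": "servo_tool", "data": {
  "series": [
    {"twist": [0,0,0],"linear": [0,0,0.015],"claw": -1},
    {"twist": [0,0,0],"linear": [0,0,0.011],"claw": -1},
    {"twist": [0,0,0],"linear": [0,0,0.007],"claw": -1},
    {"twist": [0,0,0],"linear": [0,0,0.003],"claw": -1},
    {"twist": [0,0,0],"linear": [0,0,0],"claw": -1},
    {"twist": [0,0,0],"linear": [0,0,0],"claw": -1}
  ]
}}

```text
time_s: 14.33
tool_pos: [525.0, 66.0, 65.9]
orientation: [0.351, 3.121, 0.001]
contact_force: [-0.2, -1.0, -0.3]
grip_width: 30.7
finger_force: 25.0
```

Call:
{"op": "servo_tool", "data": {
  "series": [
    {"twist": [0,0,0],"linear": [0,0,0],"claw": 0.02},
    {"twist": [0,0,0],"linear": [0,0,0],"claw": 0.02},
    {"twist": [0,0,0],"linear": [0,0,0],"claw": 0.02},
    {"twist": [0,0,0],"linear": [0,0,0],"claw": 0.02},
    {"twist": [0,0,0],"linear": [0,0,-0.015],"claw": 0.02},
    {"twist": [0,0,0],"linear": [0,0,-0.03],"claw": 0.4},
    {"twist": [0,0,0],"linear": [0,0,-0.03],"claw": 0.4}
  ]
}}

```text
time_s: 14.92
tool_pos: [523.5, 65.6, 140.2]
orientation: [-0.351, -3.119, 0.003]
contact_force: [1.3, 0.8, -0.1]
grip_width: 53.0
finger_force: 0.0
```

```bash
python3 - <<'E'
from h import *
c=eyes.capture("side")
u=proj(c,[489,73,60]).astype(int)
cv2.imwrite("pics/side4.png",cv2.resize(c["pixels"][u[1]-50:u[1]+50,u[0]-60:u[0]+60,::-1],None,fx=5,fy=5))
plan([(597.3,-359.5,140),(597.3,-359.5,44)],107.2)
c=eyes.capture("top");m=masks(c)
for b in blobs(m["white"],60,400):
    p=ray(c,b[0],14.5)
    if 350<p[0]<650 and abs(p[1])<420: print("white",b[1],p.round(1))
E
```

```text
t 14.97 tcp [527.2  66.7 147.1] xax [-0.975  0.221 -0.006] yax [0.221 0.975 0.003] zax [ 0.007  0.001 -1.   ] w 56.7 F [2.7 1.8 6.9] q [ 0.5   0.19 -0.42  0.   -0.96 -2.29]
twist -29.9
13 rows [0.0045, -0.0329, 0.0005]
3 rows [0.0, 0.0, 0.032]
white 64 [ 648.  -152.9   14.5]
white 157 [ 597.3 -359.6   14.5]
white 393 [509.2 302.1  14.5]
white 99 [498.5 144.4  14.5]
white 162 [ 484.6 -368.8   14.5]
white 157 [ 429.1 -306.1   14.5]
```

View pics/side4.png

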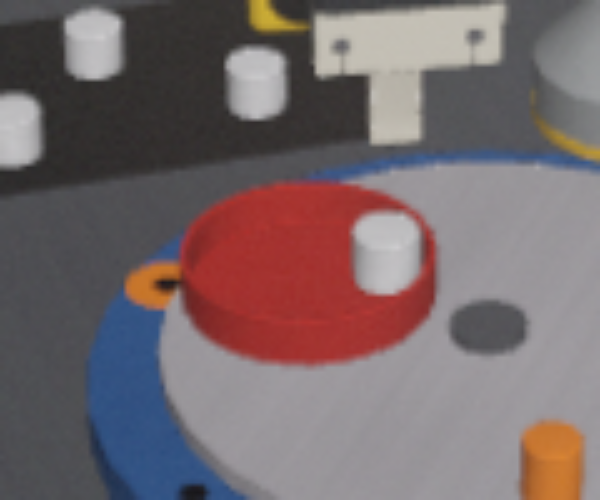

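```bash
cat >> h.py <<'E'
def steps(pts,yaw):
    y=np.radians(yaw); N=np.array([[-np.sin(y),np.cos(y),0],[np.cos(y),np.sin(y),0],[0,0,-1]])
    for p,q in zip(pts,pts[1:]):
        d=N@(np.array(q,float)-p); n=int(np.ceil(np.linalg.norm(d)/36)); print(n,"rows",(d/max(n,1)/1000).round(4).tolist())
def look():
    c=eyes.capture("top");m=masks(c)
    for b in blobs(m["white"],100,300):
        p=ray(c,b[0],14.5)
        if 350<p[0]<650 and 250<abs(p[1])<420: print("white",b[1],p.round(1))
E
python3 -c "
from h import *
steps([(525,66,141),(597.3,-359.5,140)],107.2)
x,y=slot(5);print(x,y);steps([(597.3,-359.5,140),(x,y,140)],107.2)"
```

```text
12 rows [0.0047, -0.0357, 0.0001]
499.7933438266077 38.63233978253445
12 rows [-0.002, 0.0341, 0.0]
```

Call:
{"op": "servo_tool", "data": {
  "series": [
    {"twist": [0,0,-6],"linear": [0,0,0],"claw": 0.4},
    {"twist": [0,0,-6],"linear": [0,0,0],"claw": 0.4},
    {"twist": [0,0,-6],"linear": [0,0,0],"claw": 0.4},
    {"twist": [0,0,-6],"linear": [0,0,0],"claw": 0.4},
    {"twist": [0,0,-6],"linear": [0,0,0],"claw": 0.4},
    {"twist": [0,0,0],"linear": [0.0047,-0.0357,0],"claw": 0.4},
    {"twist": [0,0,0],"linear": [0.0047,-0.0357,0],"claw": 0.4},
    {"twist": [0,0,0],"linear": [0.0047,-0.0357,0],"claw": 0.4}
  ]
}}

```text
time_s: 15.68
tool_pos: [542.7, -41.0, 140.1]
orientation: [-0.472, 3.106, 0.0]
contact_force: [1.0, -0.5, 0.1]
grip_width: 61.2
finger_force: 0.0
```

Call:
{"op": "servo_tool", "data": {
  "series": [
    {"twist": [0,0,0],"linear": [0.0047,-0.0357,0],"claw": 0.4},
    {"twist": [0,0,0],"linear": [0.0047,-0.0357,0],"claw": 0.4},
    {"twist": [0,0,0],"linear": [0.0047,-0.0357,0],"claw": 0.4},
    {"twist": [0,0,0],"linear": [0.0047,-0.0357,0],"claw": 0.4},
    {"twist": [0,0,0],"linear": [0.0047,-0.0357,0],"claw": 0.4},
    {"twist": [0,0,0],"linear": [0.0047,-0.0357,0],"claw": 0.4},
    {"twist": [0,0,0],"linear": [0.0047,-0.0357,0],"claw": 0.4},
    {"twist": [0,0,0],"linear": [0.0047,-0.0357,0],"claw": 0.4}
  ]
}}

```text
time_s: 16.35
tool_pos: [590.9, -326.2, 139.8]
orientation: [0.469, -3.106, -0.0]
contact_force: [0.7, 0.1, -0.4]
grip_width: 61.5
finger_force: 0.0
```

Call:
{"op": "servo_tool", "data": {
  "series": [
    {"twist": [0,0,0],"linear": [0.0047,-0.0357,0],"claw": 0.4},
    {"twist": [0,0,0],"linear": [0,0,0.032],"claw": 0.4},
    {"twist": [0,0,0],"linear": [0,0,0.032],"claw": 0.4},
    {"twist": [0,0,0],"linear": [0,0,0.032],"claw": 0.4},
    {"twist": [0,0,0],"linear": [0,0,0],"claw": 0.4},
    {"twist": [0,0,0],"linear": [0,0,0],"claw": 0.4},
    {"twist": [0,0,0],"linear": [0,0,0],"claw": 0.4}
  ]
}}

```text
time_s: 16.93
tool_pos: [598.0, -360.3, 45.8]
orientation: [-0.47, 3.105, -0.002]
contact_force: [0.5, 0.5, 0.1]
grip_width: 61.5
finger_force: 0.0
```

```bash
python3 -c "
from h import *
plan([(597.3,-359.6,22.5)],107.2)"
```

```text
t 16.93 tcp [ 598.  -360.3   45.8] xax [-0.955 -0.296 -0.001] yax [-0.296  0.955 -0.001] zax [ 0.001 -0.001 -1.   ] w 61.5 F [0.5 0.5 0.1] q [-0.26  0.54 -0.14  0.   -0.89 -1.01]
twist 0.0
1 rows [0.0004, 0.0009, 0.0233]
```

Call:
{"op": "servo_tool", "data": {
  "series": [
    {"twist": [0,0,0],"linear": [0.0004,0.0009,0.012],"claw": 0.4},
    {"twist": [0,0,0],"linear": [0,0,0.0113],"claw": 0.4},
    {"twist": [0,0,0],"linear": [0,0,0],"claw": 0.4},
    {"twist": [0,0,0],"linear": [0,0,0],"claw": -1},
    {"twist": [0,0,0],"linear": [0,0,0],"claw": -1},
    {"twist": [0,0,0],"linear": [0,0,0],"claw": -1},
    {"twist": [0,0,0],"linear": [0,0,0],"claw": -1},
    {"twist": [0,0,0],"linear": [0,0,0],"claw": -1}
  ]
}}

```text
time_s: 17.6
tool_pos: [596.5, -359.2, 21.3]
orientation: [-0.469, 3.106, -0.0]
contact_force: [0.6, 0.6, 0.3]
grip_width: 33.7
finger_force: 0.5
```

Call:
{"op": "servo_tool", "data": {
  "series": [
    {"twist": [0,0,0],"linear": [0,0,0],"claw": -1},
    {"twist": [0,0,0],"linear": [0,0,0],"claw": -1},
    {"twist": [0,0,0],"linear": [0,0,-0.02],"claw": -1},
    {"twist": [0,0,0],"linear": [0,0,-0.033],"claw": -1},
    {"twist": [0,0,0],"linear": [0,0,-0.033],"claw": -1},
    {"twist": [0,0,0],"linear": [0,0,-0.032],"claw": -1},
    {"twist": [0,0,0],"linear": [-0.002,0.0341,0],"claw": -1},
    {"twist": [0,0,0],"linear": [-0.002,0.0341,0],"claw": -1}
  ]
}}

```text
time_s: 18.27
tool_pos: [581.1, -293.7, 141.0]
orientation: [-0.464, 3.103, -0.003]
contact_force: [0.0, 1.1, -2.6]
grip_width: 30.4
finger_force: 25.0
```

Call:
{"op": "servo_tool", "data": {
  "series": [
    {"twist": [0,0,0],"linear": [-0.002,0.0341,0],"claw": -1},
    {"twist": [0,0,0],"linear": [-0.002,0.0341,0],"claw": -1},
    {"twist": [0,0,0],"linear": [-0.002,0.0341,0],"claw": -1},
    {"twist": [0,0,0],"linear": [-0.002,0.0341,0],"claw": -1},
    {"twist": [0,0,0],"linear": [-0.002,0.0341,0],"claw": -1},
    {"twist": [0,0,0],"linear": [-0.002,0.0341,0],"claw": -1},
    {"twist": [0,0,0],"linear": [-0.002,0.0341,0],"claw": -1},
    {"twist": [0,0,0],"linear": [-0.002,0.0341,0],"claw": -1}
  ]
}}

```text
time_s: 18.93
tool_pos: [514.1, -26.0, 139.0]
orientation: [-0.468, 3.106, 0.0]
contact_force: [1.0, -0.0, -1.2]
grip_width: 30.5
finger_force: 25.0
```

Call:
{"op": "servo_tool", "data": {
  "series": [
    {"twist": [0,0,0],"linear": [-0.002,0.0341,0],"claw": -1},
    {"twist": [0,0,0],"linear": [-0.002,0.0341,0],"claw": -1},
    {"twist": [0,0,0],"linear": [0,0,0.02],"claw": -1},
    {"twist": [0,0,0],"linear": [0,0,0.018],"claw": -1},
    {"twist": [0,0,0],"linear": [0,0,0],"claw": -1},
    {"twist": [0,0,0],"linear": [0,0,0],"claw": -1},
    {"twist": [0,0,0],"linear": [0,0,0],"claw": -1}
  ]
}}

```text
time_s: 19.52
tool_pos: [499.0, 38.7, 101.6]
orientation: [-0.468, 3.106, -0.0]
contact_force: [-0.2, 0.7, -0.2]
grip_width: 30.7
finger_force: 25.0
```

```bash
python3 -c "
from h import *
x,y=slot(5)
plan([(x,y,66)],107.2)
P=(484.6,-368.6,140);steps([(x,y,141),P],107.2);x,y=slot(2);print(x,y);steps([P,(x,y,140)],107.2); look()"
```

```text
t 19.52 tcp [499.   38.7 101.6] xax [-0.956 -0.295 -0.   ] yax [-0.295  0.956 -0.   ] zax [ 0.001 -0.    -1.   ] w 30.7 F [-0.2  0.7 -0.2] q [ 0.47  0.2  -0.54  0.   -0.84 -1.74]
twist -0.0
2 rows [-0.0004, -0.0001, 0.0178]
12 rows [0.0112, -0.032, 0.0001]
478.2066561733923 108.36766021746556
14 rows [-0.0096, 0.0327, 0.0]
white 167 [540.4 311.7  14.5]
white 163 [ 484.5 -368.7   14.5]
white 159 [ 429.  -305.9   14.5]
```

Call:
{"op": "servo_tool", "data": {
  "series": [
    {"twist": [0,0,0],"linear": [-0.0004,0,0.015],"claw": -1},
    {"twist": [0,0,0],"linear": [0,0,0.011],"claw": -1},
    {"twist": [0,0,0],"linear": [0,0,0.007],"claw": -1},
    {"twist": [0,0,0],"linear": [0,0,0.0026],"claw": -1},
    {"twist": [0,0,0],"linear": [0,0,0],"claw": -1},
    {"twist": [0,0,0],"linear": [0,0,0],"claw": -1}
  ]
}}

```text
time_s: 20.07
tool_pos: [499.4, 39.0, 65.9]
orientation: [-0.468, 3.106, 0.0]
contact_force: [-0.1, -0.3, -0.7]
grip_width: 30.8
finger_force: 25.0
```

Call:
{"op": "servo_tool", "data": {
  "series": [
    {"twist": [0,0,0],"linear": [0,0,0],"claw": 0.02},
    {"twist": [0,0,0],"linear": [0,0,0],"claw": 0.02},
    {"twist": [0,0,0],"linear": [0,0,0],"claw": 0.02},
    {"twist": [0,0,0],"linear": [0,0,0],"claw": 0.02},
    {"twist": [0,0,0],"linear": [0,0,-0.015],"claw": 0.02},
    {"twist": [0,0,0],"linear": [0,0,-0.03],"claw": 0.4},
    {"twist": [0,0,0],"linear": [0,0,-0.03],"claw": 0.4}
  ]
}}

```text
time_s: 20.65
tool_pos: [497.9, 38.6, 140.4]
orientation: [0.468, -3.104, 0.001]
contact_force: [1.4, 0.4, -0.9]
grip_width: 53.1
finger_force: 0.0
```

Call:
{"op": "servo_tool", "data": {
  "series": [
    {"twist": [0,0,0],"linear": [0.0112,-0.032,0],"claw": 0.4},
    {"twist": [0,0,0],"linear": [0.0112,-0.032,0],"claw": 0.4},
    {"twist": [0,0,0],"linear": [0.0112,-0.032,0],"claw": 0.4},
    {"twist": [0,0,0],"linear": [0.0112,-0.032,0],"claw": 0.4},
    {"twist": [0,0,0],"linear": [0.0112,-0.032,0],"claw": 0.4},
    {"twist": [0,0,0],"linear": [0.0112,-0.032,0],"claw": 0.4},
    {"twist": [0,0,0],"linear": [0.0112,-0.032,0],"claw": 0.4},
    {"twist": [0,0,0],"linear": [0.0112,-0.032,0],"claw": 0.4}
  ]
}}

```text
time_s: 21.32
tool_pos: [488.5, -233.7, 140.5]
orientation: [-0.469, 3.106, -0.0]
contact_force: [0.5, 0.2, -0.1]
grip_width: 61.0
finger_force: 0.0
```

Call:
{"op": "servo_tool", "data": {
  "series": [
    {"twist": [0,0,0],"linear": [0.0112,-0.032,0],"claw": 0.4},
    {"twist": [0,0,0],"linear": [0.0112,-0.032,0],"claw": 0.4},
    {"twist": [0,0,0],"linear": [0.0112,-0.032,0],"claw": 0.4},
    {"twist": [0,0,0],"linear": [0.0112,-0.032,0],"claw": 0.4},
    {"twist": [0,0,0],"linear": [0,0,0.032],"claw": 0.4},
    {"twist": [0,0,0],"linear": [0,0,0.032],"claw": 0.4},
    {"twist": [0,0,0],"linear": [0,0,0.032],"claw": 0.4}
  ]
}}

```text
time_s: 21.9
tool_pos: [483.7, -368.5, 43.5]
orientation: [-0.466, 3.105, -0.001]
contact_force: [-0.4, -0.1, -0.3]
grip_width: 61.3
finger_force: 0.0
```

Call:
{"op": "servo_tool", "data": {
  "series": [
    {"twist": [0,0,0],"linear": [0,0,0],"claw": 0.4},
    {"twist": [0,0,0],"linear": [0,0,0],"claw": 0.4},
    {"twist": [0,0,0],"linear": [0,0,0],"claw": 0.4}
  ]
}}

```text
time_s: 22.15
tool_pos: [484.8, -368.0, 45.8]
orientation: [-0.47, 3.105, -0.002]
contact_force: [0.3, 1.0, 0.6]
grip_width: 61.2
finger_force: 0.0
```

```bash
python3 - <<'E'
from h import *
plan([(484.6,-368.6,22.5)],107.2); look()
c=eyes.capture("side");m=masks(c); u=proj(c,[489,73,70]).astype(int)
for b in blobs(m["white"],60,900):
    if abs(b[0]-u).max()<45: print("pot",b[1],ray(c,b[0],57.5).round(1))
print(slot(0),slot(5))
E
```

```text
t 22.15 tcp [ 484.8 -368.    45.8] xax [-0.955 -0.296 -0.001] yax [-0.296  0.955 -0.001] zax [ 0.001 -0.001 -1.   ] w 61.2 F [0.3 1.  0.6] q [-0.33  0.42 -0.35  0.   -0.79 -0.94]
twist 0.0
1 rows [0.0004, -0.0005, 0.0233]
white 166 [540.1 311.5  14.5]
white 180 [469.6 385.2  14.5]
white 170 [404.1 311.6  14.5]
pot 148 [451.8 307.8  57.5]
pot 152 [518.7 238.4  57.5]
pot 285 [516.3  58.7  57.5]
[524.59295143  65.41347984] [499.79334383  38.63233978]
```

Call:
{"op": "servo_tool", "data": {
  "series": [
    {"twist": [0,0,0],"linear": [0.0004,-0.0005,0.012],"claw": 0.4},
    {"twist": [0,0,0],"linear": [0,0,0.0113],"claw": 0.4},
    {"twist": [0,0,0],"linear": [0,0,0],"claw": 0.4},
    {"twist": [0,0,0],"linear": [0,0,0],"claw": -1},
    {"twist": [0,0,0],"linear": [0,0,0],"claw": -1},
    {"twist": [0,0,0],"linear": [0,0,0],"claw": -1},
    {"twist": [0,0,0],"linear": [0,0,0],"claw": -1},
    {"twist": [0,0,0],"linear": [0,0,0],"claw": -1}
  ]
}}

```text
time_s: 22.92
tool_pos: [483.7, -368.2, 21.3]
orientation: [-0.469, 3.106, -0.0]
contact_force: [-1.0, 0.9, 0.8]
grip_width: 33.4
finger_force: 0.4
```

Call:
{"op": "servo_tool", "data": {
  "series": [
    {"twist": [0,0,0],"linear": [0,0,0],"claw": -1},
    {"twist": [0,0,0],"linear": [0,0,0],"claw": -1},
    {"twist": [0,0,0],"linear": [0,0,-0.02],"claw": -1},
    {"twist": [0,0,0],"linear": [0,0,-0.033],"claw": -1},
    {"twist": [0,0,0],"linear": [0,0,-0.033],"claw": -1},
    {"twist": [0,0,0],"linear": [0,0,-0.032],"claw": -1},
    {"twist": [0,0,0],"linear": [-0.0096,0.0327,0],"claw": -1},
    {"twist": [0,0,0],"linear": [-0.0096,0.0327,0],"claw": -1}
  ]
}}

```text
time_s: 23.58
tool_pos: [483.6, -300.7, 141.0]
orientation: [-0.464, 3.103, -0.003]
contact_force: [0.7, 0.5, -2.0]
grip_width: 30.5
finger_force: 25.0
```

Call:
{"op": "servo_tool", "data": {
  "series": [
    {"twist": [0,0,0],"linear": [-0.0096,0.0327,0],"claw": -1},
    {"twist": [0,0,0],"linear": [-0.0096,0.0327,0],"claw": -1},
    {"twist": [0,0,0],"linear": [-0.0096,0.0327,0],"claw": -1},
    {"twist": [0,0,0],"linear": [-0.0096,0.0327,0],"claw": -1},
    {"twist": [0,0,0],"linear": [-0.0096,0.0327,0],"claw": -1},
    {"twist": [0,0,0],"linear": [-0.0096,0.0327,0],"claw": -1},
    {"twist": [0,0,0],"linear": [-0.0096,0.0327,0],"claw": -1},
    {"twist": [0,0,0],"linear": [-0.0096,0.0327,0],"claw": -1}
  ]
}}

```text
time_s: 24.25
tool_pos: [478.3, -25.8, 139.2]
orientation: [-0.469, 3.106, 0.0]
contact_force: [0.4, -0.6, -0.5]
grip_width: 30.8
finger_force: 25.0
```

Call:
{"op": "servo_tool", "data": {
  "series": [
    {"twist": [0,0,0],"linear": [-0.0096,0.0327,0],"claw": -1},
    {"twist": [0,0,0],"linear": [-0.0096,0.0327,0],"claw": -1},
    {"twist": [0,0,0],"linear": [-0.0096,0.0327,0],"claw": -1},
    {"twist": [0,0,0],"linear": [-0.0096,0.0327,0],"claw": -1},
    {"twist": [0,0,0],"linear": [0,0,0.02],"claw": -1},
    {"twist": [0,0,0],"linear": [0,0,0.018],"claw": -1},
    {"twist": [0,0,0],"linear": [0,0,0],"claw": -1},
    {"twist": [0,0,0],"linear": [0,0,0],"claw": -1}
  ]
}}

```text
time_s: 24.92
tool_pos: [476.2, 108.6, 100.5]
orientation: [0.469, -3.104, 0.002]
contact_force: [0.2, -0.5, -0.5]
grip_width: 30.7
finger_force: 25.0
```

```bash
python3 -c "
from h import *
x,y=slot(2)
plan([(x,y,66)],107.2)
P=(429,-306,140);steps([(x,y,141),P],167.2);x,y=slot(3);print(x,y);steps([P,(x,y,140)],167.2); look()"
```

```text
t 24.92 tcp [476.2 108.6 100.5] xax [-0.955 -0.295  0.002] yax [-0.295  0.955 -0.001] zax [-0.002 -0.001 -1.   ] w 30.7 F [ 0.2 -0.5 -0.5] q [ 0.63  0.18 -0.56  0.   -0.83 -1.9 ]
twist -0.0
1 rows [-0.0019, -0.0008, 0.0345]
12 rows [0.0346, -0.0037, 0.0001]
453.4070485678469 81.58652016311058
11 rows [-0.0349, 0.0056, 0.0]
white 166 [540.1 311.5  14.5]
white 157 [ 429.1 -306.1   14.5]
```

Call:
{"op": "servo_tool", "data": {
  "series": [
    {"twist": [0,0,0],"linear": [-0.0012,-0.0004,0.015],"claw": -1},
    {"twist": [0,0,0],"linear": [0,0,0.011],"claw": -1},
    {"twist": [0,0,0],"linear": [0,0,0.007],"claw": -1},
    {"twist": [0,0,0],"linear": [0,0,0.002],"claw": -1},
    {"twist": [0,0,0],"linear": [0,0,0],"claw": -1},
    {"twist": [0,0,0],"linear": [0,0,0],"claw": -1}
  ]
}}

```text
time_s: 25.47
tool_pos: [478.6, 108.9, 66.7]
orientation: [-0.468, 3.106, 0.0]
contact_force: [0.6, -0.5, -0.9]
grip_width: 30.8
finger_force: 25.0
```

Call:
{"op": "servo_tool", "data": {
  "series": [
    {"twist": [0,0,0],"linear": [0,0,0],"claw": 0.02},
    {"twist": [0,0,0],"linear": [0,0,0],"claw": 0.02},
    {"twist": [0,0,0],"linear": [0,0,0],"claw": 0.02},
    {"twist": [0,0,0],"linear": [0,0,0],"claw": 0.02},
    {"twist": [0,0,0],"linear": [0,0,-0.015],"claw": 0.02},
    {"twist": [0,0,0],"linear": [0,0,-0.03],"claw": 0.4},
    {"twist": [0,0,0],"linear": [0,0,-0.03],"claw": 0.4}
  ]
}}

```text
time_s: 26.05
tool_pos: [477.3, 108.4, 141.1]
orientation: [0.468, -3.104, 0.002]
contact_force: [1.0, 0.3, 0.1]
grip_width: 53.0
finger_force: 0.0
```

Call:
{"op": "servo_tool", "data": {
  "series": [
    {"twist": [0,0,-7],"linear": [0,0,0],"claw": 0.4},
    {"twist": [0,0,-7],"linear": [0,0,0],"claw": 0.4},
    {"twist": [0,0,-7],"linear": [0,0,0],"claw": 0.4},
    {"twist": [0,0,-7],"linear": [0,0,0],"claw": 0.4},
    {"twist": [0,0,-7],"linear": [0,0,0],"claw": 0.4},
    {"twist": [0,0,-7],"linear": [0,0,0],"claw": 0.4},
    {"twist": [0,0,-7],"linear": [0,0,0],"claw": 0.4},
    {"twist": [0,0,-7],"linear": [0,0,0],"claw": 0.4}
  ]
}}

```text
time_s: 26.72
tool_pos: [478.1, 108.9, 141.1]
orientation: [-1.88, 2.517, 0.0]
contact_force: [0.4, 0.0, 0.4]
grip_width: 61.5
finger_force: 0.0
```

Call:
{"op": "servo_tool", "data": {
  "series": [
    {"twist": [0,0,-4],"linear": [0,0,0],"claw": 0.4},
    {"twist": [0,0,0],"linear": [0.0346,-0.0037,0],"claw": 0.4},
    {"twist": [0,0,0],"linear": [0.0346,-0.0037,0],"claw": 0.4},
    {"twist": [0,0,0],"linear": [0.0346,-0.0037,0],"claw": 0.4},
    {"twist": [0,0,0],"linear": [0.0346,-0.0037,0],"claw": 0.4},
    {"twist": [0,0,0],"linear": [0.0346,-0.0037,0],"claw": 0.4},
    {"twist": [0,0,0],"linear": [0.0346,-0.0037,0],"claw": 0.4},
    {"twist": [0,0,0],"linear": [0.0346,-0.0037,0],"claw": 0.4}
  ]
}}

```text
time_s: 27.38
tool_pos: [449.1, -134.5, 141.3]
orientation: [-1.959, 2.455, -0.001]
contact_force: [0.9, 0.9, 0.0]
grip_width: 61.4
finger_force: 0.0
```

Call:
{"op": "servo_tool", "data": {
  "series": [
    {"twist": [0,0,0],"linear": [0.0346,-0.0037,0],"claw": 0.4},
    {"twist": [0,0,0],"linear": [0.0346,-0.0037,0],"claw": 0.4},
    {"twist": [0,0,0],"linear": [0.0346,-0.0037,0],"claw": 0.4},
    {"twist": [0,0,0],"linear": [0.0346,-0.0037,0],"claw": 0.4},
    {"twist": [0,0,0],"linear": [0.0346,-0.0037,0],"claw": 0.4},
    {"twist": [0,0,0],"linear": [0,0,0.032],"claw": 0.4},
    {"twist": [0,0,0],"linear": [0,0,0.032],"claw": 0.4},
    {"twist": [0,0,0],"linear": [0,0,0.032],"claw": 0.4}
  ]
}}

```text
time_s: 28.05
tool_pos: [429.2, -306.8, 44.4]
orientation: [-1.956, 2.457, -0.003]
contact_force: [-0.0, -0.2, -0.6]
grip_width: 61.3
finger_force: 0.0
```

Call:
{"op": "servo_tool", "data": {
  "series": [
    {"twist": [0,0,0],"linear": [0,0,0],"claw": 0.4},
    {"twist": [0,0,0],"linear": [0,0,0],"claw": 0.4},
    {"twist": [0,0,0],"linear": [0,0,0],"claw": 0.4}
  ]
}}

```text
time_s: 28.3
tool_pos: [430.2, -306.1, 46.4]
orientation: [-1.96, 2.455, -0.002]
contact_force: [-0.4, -0.4, 0.6]
grip_width: 61.3
finger_force: 0.0
```

```bash
python3 - <<'E'
from h import *
plan([(429,-306,22.5)],167.2); look()
c=eyes.capture("side"); u=proj(c,[489,73,70]).astype(int)
cv2.imwrite("pics/side5.png",cv2.resize(c["pixels"][u[1]-50:u[1]+50,u[0]-60:u[0]+60,::-1],None,fx=5,fy=5))
E
```

```text
t 28.3 tcp [ 430.2 -306.1   46.4] xax [-0.221 -0.975  0.001] yax [-0.975  0.221 -0.001] zax [ 0.001 -0.001 -1.   ] w 61.3 F [-0.4 -0.4  0.6] q [-0.25  0.31 -0.54  0.   -0.72  0.02]
twist 0.0
1 rows [0.0002, 0.0012, 0.0239]
white 166 [540.1 311.5  14.5]
white 180 [469.6 385.2  14.5]
white 171 [404.2 311.7  14.5]
```

View pics/side5.png

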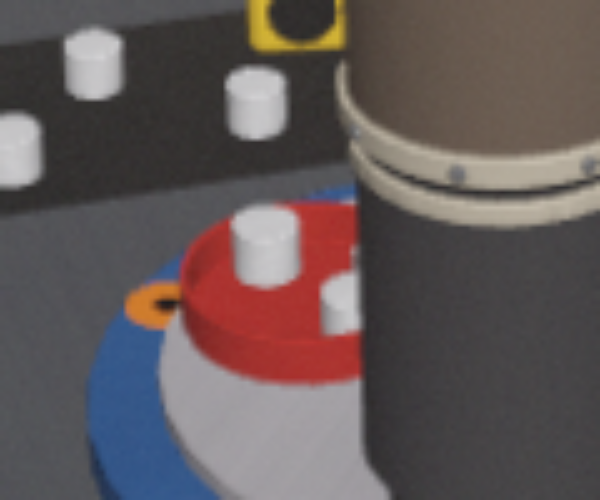

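Call:
{"op": "servo_tool", "data": {
  "series": [
    {"twist": [0,0,0],"linear": [0.0002,0.0012,0.012],"claw": 0.4},
    {"twist": [0,0,0],"linear": [0,0,0.0118],"claw": 0.4},
    {"twist": [0,0,0],"linear": [0,0,0],"claw": 0.4},
    {"twist": [0,0,0],"linear": [0,0,0],"claw": -1},
    {"twist": [0,0,0],"linear": [0,0,0],"claw": -1},
    {"twist": [0,0,0],"linear": [0,0,0],"claw": -1},
    {"twist": [0,0,0],"linear": [0,0,0],"claw": -1},
    {"twist": [0,0,0],"linear": [0,0,0],"claw": -1}
  ]
}}

```text
time_s: 29.07
tool_pos: [428.3, -305.8, 21.7]
orientation: [-1.959, 2.455, -0.001]
contact_force: [-1.0, -0.0, 0.5]
grip_width: 33.4
finger_force: 0.5
```

Call:
{"op": "servo_tool", "data": {
  "series": [
    {"twist": [0,0,0],"linear": [0,0,0],"claw": -1},
    {"twist": [0,0,0],"linear": [0,0,0],"claw": -1},
    {"twist": [0,0,0],"linear": [0,0,-0.02],"claw": -1},
    {"twist": [0,0,0],"linear": [0,0,-0.033],"claw": -1},
    {"twist": [0,0,0],"linear": [0,0,-0.033],"claw": -1},
    {"twist": [0,0,0],"linear": [0,0,-0.032],"claw": -1},
    {"twist": [0,0,0],"linear": [-0.0349,0.0056,0],"claw": -1},
    {"twist": [0,0,0],"linear": [-0.0349,0.0056,0],"claw": -1}
  ]
}}

```text
time_s: 29.73
tool_pos: [433.6, -235.7, 141.0]
orientation: [-1.953, 2.457, -0.005]
contact_force: [-0.1, 0.8, -1.6]
grip_width: 30.5
finger_force: 25.0
```

Call:
{"op": "servo_tool", "data": {
  "series": [
    {"twist": [0,0,0],"linear": [-0.0349,0.0056,0],"claw": -1},
    {"twist": [0,0,0],"linear": [-0.0349,0.0056,0],"claw": -1},
    {"twist": [0,0,0],"linear": [-0.0349,0.0056,0],"claw": -1},
    {"twist": [0,0,0],"linear": [-0.0349,0.0056,0],"claw": -1},
    {"twist": [0,0,0],"linear": [-0.0349,0.0056,0],"claw": -1},
    {"twist": [0,0,0],"linear": [-0.0349,0.0056,0],"claw": -1},
    {"twist": [0,0,0],"linear": [-0.0349,0.0056,0],"claw": -1},
    {"twist": [0,0,0],"linear": [-0.0349,0.0056,0],"claw": -1}
  ]
}}

```text
time_s: 30.4
tool_pos: [450.4, 48.7, 139.2]
orientation: [-1.959, 2.456, 0.0]
contact_force: [1.1, 0.7, -0.8]
grip_width: 30.7
finger_force: 25.0
```

Call:
{"op": "servo_tool", "data": {
  "series": [
    {"twist": [0,0,0],"linear": [-0.0349,0.0056,0],"claw": -1},
    {"twist": [0,0,0],"linear": [0,0,0.02],"claw": -1},
    {"twist": [0,0,0],"linear": [0,0,0.018],"claw": -1},
    {"twist": [0,0,0],"linear": [0,0,0],"claw": -1},
    {"twist": [0,0,0],"linear": [0,0,0],"claw": -1},
    {"twist": [0,0,0],"linear": [0,0,0],"claw": -1},
    {"twist": [0,0,0],"linear": [0,0,0],"claw": -1}
  ]
}}

```text
time_s: 30.98
tool_pos: [453.8, 82.2, 102.2]
orientation: [-1.958, 2.455, -0.001]
contact_force: [0.0, -0.2, -0.6]
grip_width: 30.9
finger_force: 25.0
```

```bash
python3 -c "
from h import *
x,y=slot(3)
plan([(x,y,66)],167.2)
P=(540.1,311.5,140);steps([(x,y,141),P],227.2);x,y=slot(1);print(x,y);steps([P,(x,y,140)],227.2); look()"
```

```text
t 30.98 tcp [453.8  82.2 102.2] xax [-0.223 -0.975 -0.001] yax [-0.975  0.223 -0.001] zax [ 0.001  0.001 -1.   ] w 30.9 F [ 0.  -0.2 -0.6] q [ 0.61  0.13 -0.62  0.   -0.82 -0.83]
twist -0.1
2 rows [0.0003, 0.0001, 0.0181]
7 rows [-0.0132, -0.0325, 0.0001]
513.7996076055454 100.28114005435499
6 rows [0.0207, 0.0288, 0.0]
white 167 [540.  311.6  14.5]
white 180 [469.6 385.2  14.5]
```

Call:
{"op": "servo_tool", "data": {
  "series": [
    {"twist": [0,0,0],"linear": [0.0005,0,0.015],"claw": -1},
    {"twist": [0,0,0],"linear": [0,0,0.011],"claw": -1},
    {"twist": [0,0,0],"linear": [0,0,0.007],"claw": -1},
    {"twist": [0,0,0],"linear": [0,0,0.003],"claw": -1},
    {"twist": [0,0,0],"linear": [0,0,0],"claw": -1},
    {"twist": [0,0,0],"linear": [0,0,0],"claw": -1}
  ]
}}

```text
time_s: 31.53
tool_pos: [453.5, 81.9, 65.7]
orientation: [-1.958, 2.455, -0.0]
contact_force: [0.0, 0.4, -0.8]
grip_width: 30.7
finger_force: 25.0
```

Call:
{"op": "servo_tool", "data": {
  "series": [
    {"twist": [0,0,0],"linear": [0,0,0],"claw": 0.02},
    {"twist": [0,0,0],"linear": [0,0,0],"claw": 0.02},
    {"twist": [0,0,0],"linear": [0,0,0],"claw": 0.02},
    {"twist": [0,0,0],"linear": [0,0,0],"claw": 0.02},
    {"twist": [0,0,0],"linear": [0,0,-0.015],"claw": 0.02},
    {"twist": [0,0,0],"linear": [0,0,-0.03],"claw": 0.4},
    {"twist": [0,0,0],"linear": [0,0,-0.03],"claw": 0.4}
  ]
}}

```text
time_s: 32.12
tool_pos: [452.2, 81.2, 140.3]
orientation: [1.957, -2.453, -0.0]
contact_force: [1.3, 0.8, -0.1]
grip_width: 53.0
finger_force: 0.0
```

Call:
{"op": "servo_tool", "data": {
  "series": [
    {"twist": [0,0,-7],"linear": [0,0,0],"claw": 0.4},
    {"twist": [0,0,-7],"linear": [0,0,0],"claw": 0.4},
    {"twist": [0,0,-7],"linear": [0,0,0],"claw": 0.4},
    {"twist": [0,0,-7],"linear": [0,0,0],"claw": 0.4},
    {"twist": [0,0,-7],"linear": [0,0,0],"claw": 0.4},
    {"twist": [0,0,-7],"linear": [0,0,0],"claw": 0.4},
    {"twist": [0,0,-7],"linear": [0,0,0],"claw": 0.4},
    {"twist": [0,0,-7],"linear": [0,0,0],"claw": 0.4}
  ]
}}

```text
time_s: 32.78
tool_pos: [453.0, 81.7, 140.2]
orientation: [-2.887, 1.24, 0.0]
contact_force: [-0.4, 0.4, 0.2]
grip_width: 61.3
finger_force: 0.0
```

Call:
{"op": "servo_tool", "data": {
  "series": [
    {"twist": [0,0,-4],"linear": [0,0,0],"claw": 0.4},
    {"twist": [0,0,0],"linear": [-0.0132,-0.0325,0],"claw": 0.4},
    {"twist": [0,0,0],"linear": [-0.0132,-0.0325,0],"claw": 0.4},
    {"twist": [0,0,0],"linear": [-0.0132,-0.0325,0],"claw": 0.4},
    {"twist": [0,0,0],"linear": [-0.0132,-0.0325,0],"claw": 0.4},
    {"twist": [0,0,0],"linear": [-0.0132,-0.0325,0],"claw": 0.4},
    {"twist": [0,0,0],"linear": [-0.0132,-0.0325,0],"claw": 0.4},
    {"twist": [0,0,0],"linear": [-0.0132,-0.0325,0],"claw": 0.4}
  ]
}}

```text
time_s: 33.45
tool_pos: [540.3, 313.0, 140.0]
orientation: [2.924, -1.147, -0.0]
contact_force: [-0.1, -0.6, 0.1]
grip_width: 61.5
finger_force: 0.0
```

Call:
{"op": "servo_tool", "data": {
  "series": [
    {"twist": [0,0,0],"linear": [0,0,0.032],"claw": 0.4},
    {"twist": [0,0,0],"linear": [0,0,0.032],"claw": 0.4},
    {"twist": [0,0,0],"linear": [0,0,0.032],"claw": 0.4},
    {"twist": [0,0,0],"linear": [0,0,0],"claw": 0.4},
    {"twist": [0,0,0],"linear": [0,0,0],"claw": 0.4},
    {"twist": [0,0,0],"linear": [0,0,0],"claw": 0.4},
    {"twist": [0,0,0],"linear": [0,0,0],"claw": 0.4}
  ]
}}

```text
time_s: 34.03
tool_pos: [541.3, 312.5, 46.7]
orientation: [-2.922, 1.145, -0.003]
contact_force: [0.1, 0.0, 0.3]
grip_width: 61.0
finger_force: 0.0
```

```bash
python3 - <<'E'
from h import *
plan([(540.1,311.5,22.5)],227.2); look()
E
```

```text
t 34.03 tcp [541.3 312.5  46.7] xax [ 0.734 -0.68   0.   ] yax [-0.68  -0.734 -0.004] zax [ 0.003  0.002 -1.   ] w 61.0 F [0.1 0.  0.3] q [ 0.84  0.44 -0.32  0.   -0.81 -0.01]
twist -0.0
1 rows [-0.0002, 0.0015, 0.0242]
white 216 [588.8 372.2  14.5]
white 180 [469.6 385.2  14.5]
white 170 [404.1 311.6  14.5]
```

Call:
{"op": "servo_tool", "data": {
  "series": [
    {"twist": [0,0,0],"linear": [0,0.0014,0.012],"claw": 0.4},
    {"twist": [0,0,0],"linear": [0,0,0.0122],"claw": 0.4},
    {"twist": [0,0,0],"linear": [0,0,0],"claw": 0.4},
    {"twist": [0,0,0],"linear": [0,0,0],"claw": -1},
    {"twist": [0,0,0],"linear": [0,0,0],"claw": -1},
    {"twist": [0,0,0],"linear": [0,0,0],"claw": -1},
    {"twist": [0,0,0],"linear": [0,0,0],"claw": -1},
    {"twist": [0,0,0],"linear": [0,0,0],"claw": -1}
  ]
}}

```text
time_s: 34.75
tool_pos: [539.2, 310.6, 20.4]
orientation: [-2.924, 1.147, -0.0]
contact_force: [0.2, 0.0, 0.1]
grip_width: 33.8
finger_force: 0.0
```

Call:
{"op": "servo_tool", "data": {
  "series": [
    {"twist": [0,0,0],"linear": [0,0,0],"claw": -1},
    {"twist": [0,0,0],"linear": [0,0,0],"claw": -1},
    {"twist": [0,0,0],"linear": [0,0,-0.02],"claw": -1},
    {"twist": [0,0,0],"linear": [0,0,-0.033],"claw": -1},
    {"twist": [0,0,0],"linear": [0,0,-0.033],"claw": -1},
    {"twist": [0,0,0],"linear": [0,0,-0.032],"claw": -1},
    {"twist": [0,0,0],"linear": [0.0207,0.0288,0],"claw": -1},
    {"twist": [0,0,0],"linear": [0.0207,0.0288,0],"claw": -1}
  ]
}}

```text
time_s: 35.42
tool_pos: [531.1, 241.3, 140.1]
orientation: [-2.922, 1.142, -0.003]
contact_force: [0.5, -0.5, -1.3]
grip_width: 30.7
finger_force: 25.0
```

Call:
{"op": "servo_tool", "data": {
  "series": [
    {"twist": [0,0,0],"linear": [0.0207,0.0288,0],"claw": -1},
    {"twist": [0,0,0],"linear": [0.0207,0.0288,0],"claw": -1},
    {"twist": [0,0,0],"linear": [0.0207,0.0288,0],"claw": -1},
    {"twist": [0,0,0],"linear": [0.0207,0.0288,0],"claw": -1},
    {"twist": [0,0,0],"linear": [0,0,0.02],"claw": -1},
    {"twist": [0,0,0],"linear": [0,0,0.018],"claw": -1},
    {"twist": [0,0,0],"linear": [0,0,0],"claw": -1},
    {"twist": [0,0,0],"linear": [0,0,0],"claw": -1}
  ]
}}

```text
time_s: 36.08
tool_pos: [512.1, 98.8, 99.6]
orientation: [2.923, -1.147, -0.002]
contact_force: [-0.0, 0.8, 0.3]
grip_width: 30.7
finger_force: 25.0
```

Call:
{"op": "servo_tool", "data": {
  "series": [
    {"twist": [0,0,0],"linear": [0,0,0],"claw": -1}
  ]
}}

```text
time_s: 36.17
tool_pos: [513.1, 99.6, 100.7]
orientation: [-2.925, 1.146, -0.001]
contact_force: [0.0, 0.6, -0.2]
grip_width: 30.7
finger_force: 25.0
```

```bash
python3 -c "
from h import *
x,y=slot(1)
plan([(x,y,66)],227.2)
P=(469.6,385.2,140);steps([(x,y,141),P],227.2);x,y=slot(4);print(x,y);steps([P,(x,y,140)],227.2); look()
c=eyes.capture('side'); u=proj(c,[489,73,70]).astype(int)
cv2.imwrite('pics/side6.png',cv2.resize(c['pixels'][u[1]-60:u[1]+50,u[0]-60:u[0]+60,::-1],None,fx=5,fy=5))"
```

```text
t 36.17 tcp [513.1  99.6 100.7] xax [ 0.734 -0.679  0.   ] yax [-0.679 -0.734 -0.   ] zax [ 0. -0. -1.] w 30.7 F [ 0.   0.6 -0.2] q [ 0.57  0.23 -0.49  0.   -0.85  0.26]
twist 0.0
1 rows [0.0001, -0.0009, 0.0347]
9 rows [-0.0251, -0.0199, 0.0001]
464.20039239445464 46.71885994564502
10 rows [0.0226, 0.0252, 0.0]
```

View pics/side6.png

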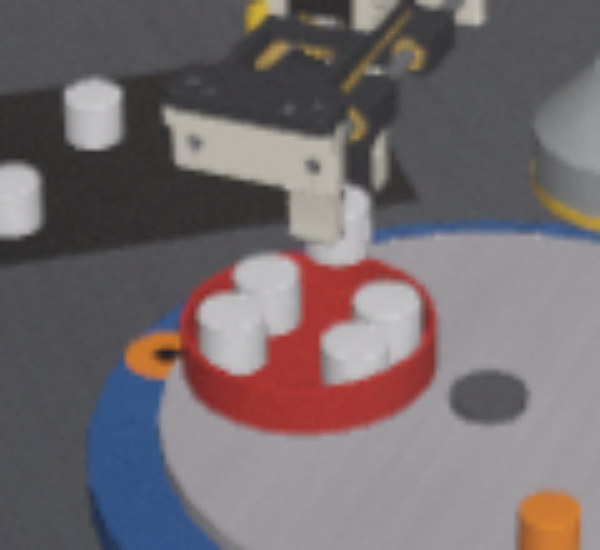

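Call:
{"op": "servo_tool", "data": {
  "series": [
    {"twist": [0,0,0],"linear": [0,-0.0007,0.015],"claw": -1},
    {"twist": [0,0,0],"linear": [0,0,0.01],"claw": -1},
    {"twist": [0,0,0],"linear": [0,0,0.007],"claw": -1},
    {"twist": [0,0,0],"linear": [0,0,0.002],"claw": -1},
    {"twist": [0,0,0],"linear": [0,0,0],"claw": -1},
    {"twist": [0,0,0],"linear": [0,0,0],"claw": -1}
  ]
}}

```text
time_s: 36.77
tool_pos: [513.2, 99.9, 66.1]
orientation: [2.925, -1.147, 0.0]
contact_force: [0.8, 0.3, -1.0]
grip_width: 30.9
finger_force: 25.0
```

Call:
{"op": "servo_tool", "data": {
  "series": [
    {"twist": [0,0,0],"linear": [0,0,0],"claw": 0.02},
    {"twist": [0,0,0],"linear": [0,0,0],"claw": 0.02},
    {"twist": [0,0,0],"linear": [0,0,0],"claw": 0.02},
    {"twist": [0,0,0],"linear": [0,0,0],"claw": 0.02},
    {"twist": [0,0,0],"linear": [0,0,-0.015],"claw": 0.02},
    {"twist": [0,0,0],"linear": [0,0,-0.03],"claw": 0.4},
    {"twist": [0,0,0],"linear": [0,0,-0.03],"claw": 0.4}
  ]
}}

```text
time_s: 37.35
tool_pos: [512.3, 99.3, 141.1]
orientation: [2.923, -1.146, -0.003]
contact_force: [-0.0, -0.6, 0.2]
grip_width: 53.2
finger_force: 0.0
```

Call:
{"op": "servo_tool", "data": {
  "series": [
    {"twist": [0,0,0],"linear": [-0.0251,-0.0199,0],"claw": 0.4},
    {"twist": [0,0,0],"linear": [-0.0251,-0.0199,0],"claw": 0.4},
    {"twist": [0,0,0],"linear": [-0.0251,-0.0199,0],"claw": 0.4},
    {"twist": [0,0,0],"linear": [-0.0251,-0.0199,0],"claw": 0.4},
    {"twist": [0,0,0],"linear": [-0.0251,-0.0199,0],"claw": 0.4},
    {"twist": [0,0,0],"linear": [-0.0251,-0.0199,0],"claw": 0.4},
    {"twist": [0,0,0],"linear": [-0.0251,-0.0199,0],"claw": 0.4},
    {"twist": [0,0,0],"linear": [-0.0251,-0.0199,0],"claw": 0.4}
  ]
}}

```text
time_s: 38.02
tool_pos: [473.6, 354.6, 141.3]
orientation: [-2.924, 1.147, -0.0]
contact_force: [1.1, -0.4, 0.4]
grip_width: 61.2
finger_force: 0.0
```

Call:
{"op": "servo_tool", "data": {
  "series": [
    {"twist": [0,0,0],"linear": [-0.0251,-0.0199,0],"claw": 0.4},
    {"twist": [0,0,0],"linear": [0,0,0.032],"claw": 0.4},
    {"twist": [0,0,0],"linear": [0,0,0.032],"claw": 0.4},
    {"twist": [0,0,0],"linear": [0,0,0.03],"claw": 0.4},
    {"twist": [0,0,0],"linear": [0,0,0],"claw": 0.4},
    {"twist": [0,0,0],"linear": [0,0,0],"claw": 0.4},
    {"twist": [0,0,0],"linear": [0,0,0],"claw": 0.4},
    {"twist": [0,0,0],"linear": [0,0,0],"claw": 0.4}
  ]
}}

```text
time_s: 38.68
tool_pos: [470.3, 385.8, 49.3]
orientation: [-2.922, 1.146, -0.002]
contact_force: [-0.5, 0.1, -0.1]
grip_width: 61.5
finger_force: 0.0
```

```bash
python3 - <<'E'
from h import *
plan([(469.6,385.2,22.5)],227.2); look()
E
```

```text
t 38.68 tcp [470.3 385.8  49.3] xax [ 0.733 -0.68  -0.   ] yax [-0.68  -0.733 -0.004] zax [ 0.002  0.003 -1.   ] w 61.5 F [-0.5  0.1 -0.1] q [ 1.01  0.41 -0.35  0.   -0.8  -0.19]
twist -0.0
1 rows [-0.0001, 0.001, 0.0268]
white 170 [404.1 311.6  14.5]
```

Call:
{"op": "servo_tool", "data": {
  "series": [
    {"twist": [0,0,0],"linear": [0,0.0009,0.014],"claw": 0.4},
    {"twist": [0,0,0],"linear": [0,0,0.0118],"claw": 0.4},
    {"twist": [0,0,0],"linear": [0,0,0],"claw": 0.4},
    {"twist": [0,0,0],"linear": [0,0,0],"claw": -1},
    {"twist": [0,0,0],"linear": [0,0,0],"claw": -1},
    {"twist": [0,0,0],"linear": [0,0,0],"claw": -1},
    {"twist": [0,0,0],"linear": [0,0,0],"claw": -1},
    {"twist": [0,0,0],"linear": [0,0,0],"claw": -1}
  ]
}}

```text
time_s: 39.4
tool_pos: [468.8, 384.3, 21.6]
orientation: [-2.924, 1.147, -0.0]
contact_force: [-0.1, -0.3, 0.2]
grip_width: 33.5
finger_force: 0.0
```

Call:
{"op": "servo_tool", "data": {
  "series": [
    {"twist": [0,0,0],"linear": [0,0,0],"claw": -1},
    {"twist": [0,0,0],"linear": [0,0,0],"claw": -1},
    {"twist": [0,0,0],"linear": [0,0,-0.02],"claw": -1},
    {"twist": [0,0,0],"linear": [0,0,-0.033],"claw": -1},
    {"twist": [0,0,0],"linear": [0,0,-0.033],"claw": -1},
    {"twist": [0,0,0],"linear": [0,0,-0.032],"claw": -1},
    {"twist": [0,0,0],"linear": [0.0226,0.0252,0],"claw": -1},
    {"twist": [0,0,0],"linear": [0.0226,0.0252,0],"claw": -1}
  ]
}}

```text
time_s: 40.07
tool_pos: [468.2, 317.7, 141.2]
orientation: [-2.922, 1.143, -0.002]
contact_force: [-0.7, -0.6, -1.4]
grip_width: 30.5
finger_force: 25.0
```

Call:
{"op": "servo_tool", "data": {
  "series": [
    {"twist": [0,0,0],"linear": [0.0226,0.0252,0],"claw": -1},
    {"twist": [0,0,0],"linear": [0.0226,0.0252,0],"claw": -1},
    {"twist": [0,0,0],"linear": [0.0226,0.0252,0],"claw": -1},
    {"twist": [0,0,0],"linear": [0.0226,0.0252,0],"claw": -1},
    {"twist": [0,0,0],"linear": [0.0226,0.0252,0],"claw": -1},
    {"twist": [0,0,0],"linear": [0.0226,0.0252,0],"claw": -1},
    {"twist": [0,0,0],"linear": [0.0226,0.0252,0],"claw": -1},
    {"twist": [0,0,0],"linear": [0.0226,0.0252,0],"claw": -1}
  ]
}}

```text
time_s: 40.73
tool_pos: [462.4, 44.0, 139.3]
orientation: [-2.925, 1.147, -0.0]
contact_force: [0.6, -0.8, 0.1]
grip_width: 30.4
finger_force: 25.0
```

Call:
{"op": "servo_tool", "data": {
  "series": [
    {"twist": [0,0,0],"linear": [0,0,0.02],"claw": -1},
    {"twist": [0,0,0],"linear": [0,0,0.018],"claw": -1},
    {"twist": [0,0,0],"linear": [0,0,0],"claw": -1},
    {"twist": [0,0,0],"linear": [0,0,0],"claw": -1},
    {"twist": [0,0,0],"linear": [0,0,0],"claw": -1}
  ]
}}

```text
time_s: 41.15
tool_pos: [463.4, 45.9, 101.9]
orientation: [-2.925, 1.146, -0.001]
contact_force: [0.2, -0.3, -0.4]
grip_width: 30.4
finger_force: 25.0
```

```bash
python3 -c "
from h import *
x,y=slot(4)
plan([(x,y,66)],227.2)
P=(404.2,311.7,140);
for w in (227.2,257.2): steps([(x,y,141),P,(489,73.5,140)],w)
look()"
```

```text
t 41.15 tcp [463.4  45.9 101.9] xax [ 0.734 -0.679  0.   ] yax [-0.679 -0.734 -0.   ] zax [ 0. -0. -1.] w 30.4 F [ 0.2 -0.3 -0.4] q [ 0.52  0.14 -0.61  0.   -0.82  0.3 ]
twist 0.0
2 rows [0.0, -0.0006, 0.0179]
8 rows [-0.028, -0.0192, 0.0001]
8 rows [0.028, 0.0146, 0.0]
8 rows [-0.0147, -0.0306, 0.0001]
8 rows [0.0169, 0.0267, 0.0]
```

Call:
{"op": "servo_tool", "data": {
  "series": [
    {"twist": [0,0,0],"linear": [0,-0.001,0.015],"claw": -1},
    {"twist": [0,0,0],"linear": [0,0,0.011],"claw": -1},
    {"twist": [0,0,0],"linear": [0,0,0.007],"claw": -1},
    {"twist": [0,0,0],"linear": [0,0,0.003],"claw": -1},
    {"twist": [0,0,0],"linear": [0,0,0],"claw": -1},
    {"twist": [0,0,0],"linear": [0,0,0],"claw": -1}
  ]
}}

```text
time_s: 41.7
tool_pos: [464.2, 46.8, 65.8]
orientation: [-2.924, 1.146, -0.001]
contact_force: [-0.1, -0.0, -0.2]
grip_width: 30.7
finger_force: 25.0
```

Call:
{"op": "servo_tool", "data": {
  "series": [
    {"twist": [0,0,0],"linear": [0,0,0],"claw": 0.02},
    {"twist": [0,0,0],"linear": [0,0,0],"claw": 0.02},
    {"twist": [0,0,0],"linear": [0,0,0],"claw": 0.02},
    {"twist": [0,0,0],"linear": [0,0,0],"claw": 0.02},
    {"twist": [0,0,0],"linear": [0,0,-0.015],"claw": 0.02},
    {"twist": [0,0,0],"linear": [0,0,-0.03],"claw": 0.4},
    {"twist": [0,0,0],"linear": [0,0,-0.03],"claw": 0.4}
  ]
}}

```text
time_s: 42.28
tool_pos: [462.8, 45.8, 140.4]
orientation: [2.922, -1.146, -0.003]
contact_force: [1.4, 1.0, 0.5]
grip_width: 53.2
finger_force: 0.0
```

Call:
{"op": "servo_tool", "data": {
  "series": [
    {"twist": [0,0,-6],"linear": [0,0,0],"claw": 0.4},
    {"twist": [0,0,-6],"linear": [0,0,0],"claw": 0.4},
    {"twist": [0,0,-6],"linear": [0,0,0],"claw": 0.4},
    {"twist": [0,0,-6],"linear": [0,0,0],"claw": 0.4},
    {"twist": [0,0,-6],"linear": [0,0,0],"claw": 0.4},
    {"twist": [0,0,0],"linear": [-0.0147,-0.0306,0],"claw": 0.4},
    {"twist": [0,0,0],"linear": [-0.0147,-0.0306,0],"claw": 0.4},
    {"twist": [0,0,0],"linear": [-0.0147,-0.0306,0],"claw": 0.4}
  ]
}}

```text
time_s: 42.95
tool_pos: [440.8, 146.2, 140.4]
orientation: [-3.121, 0.354, -0.001]
contact_force: [1.8, 0.4, -0.4]
grip_width: 61.2
finger_force: 0.0
```

Call:
{"op": "servo_tool", "data": {
  "series": [
    {"twist": [0,0,0],"linear": [-0.0147,-0.0306,0],"claw": 0.4},
    {"twist": [0,0,0],"linear": [-0.0147,-0.0306,0],"claw": 0.4},
    {"twist": [0,0,0],"linear": [-0.0147,-0.0306,0],"claw": 0.4},
    {"twist": [0,0,0],"linear": [-0.0147,-0.0306,0],"claw": 0.4},
    {"twist": [0,0,0],"linear": [-0.0147,-0.0306,0],"claw": 0.4},
    {"twist": [0,0,0],"linear": [0,0,0],"claw": 0.4},
    {"twist": [0,0,0],"linear": [0,0,0],"claw": 0.4}
  ]
}}

```text
time_s: 43.53
tool_pos: [402.9, 312.6, 139.9]
orientation: [3.122, -0.347, -0.0]
contact_force: [-0.8, 0.1, -0.0]
grip_width: 61.2
finger_force: 0.0
```

```bash
python3 - <<'E'
from h import *
plan([(404.2,311.7,45),(404.2,311.7,22.5)],257.2); look()
c=eyes.capture('side'); cv2.imwrite('pics/side7.png',cv2.resize(c['pixels'][130:310,150:350,::-1],None,fx=3.3,fy=3.3))
E
```

```text
t 43.53 tcp [402.9 312.6 139.9] xax [ 0.976 -0.22  -0.   ] yax [-0.22  -0.976  0.   ] zax [-0. -0. -1.] w 61.2 F [-0.8  0.1 -0. ] q [ 1.05  0.17 -0.47  0.   -0.94  0.3 ]
twist 0.1
3 rows [0.0005, 0.0002, 0.0316]
1 rows [0.0, 0.0, 0.0225]
white 246 [423.5 409.5  14.5]
```

View pics/side7.png

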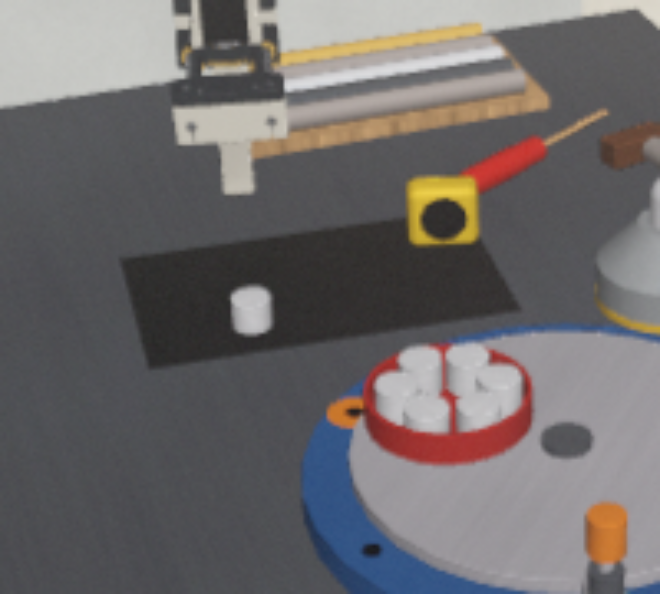

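Call:
{"op": "servo_tool", "data": {
  "series": [
    {"twist": [0,0,0],"linear": [0.0013,0.0006,0.032],"claw": 0.4},
    {"twist": [0,0,0],"linear": [0,0,0.032],"claw": 0.4},
    {"twist": [0,0,0],"linear": [0,0,0.03],"claw": 0.4},
    {"twist": [0,0,0],"linear": [0,0,0],"claw": 0.4},
    {"twist": [0,0,0],"linear": [0,0,0],"claw": 0.4},
    {"twist": [0,0,0],"linear": [0,0,0],"claw": 0.4},
    {"twist": [0,0,0],"linear": [0,0,0],"claw": 0.4}
  ]
}}

```text
time_s: 44.22
tool_pos: [405.5, 311.1, 48.2]
orientation: [-3.119, 0.351, -0.003]
contact_force: [0.3, 0.5, 0.7]
grip_width: 61.3
finger_force: 0.0
```

```bash
python3 - <<'E'
from h import *
# G in the earlier side picture, before the descent (crop 3.3x from 150,130)
im=cv2.imread('pics/side7.png'); g=im.min(2)[270:345,220:285]>150
ys,xs=np.nonzero(g); c=eyes.capture('side')
print(ray(c,(150+(220+xs.mean())/3.3,130+(270+ys.mean())/3.3),14.5).round(1),g.sum())
plan([(404.2,311.7,22.5)],257.2)
steps([(404.2,311.7,140),(489,73.5,140)],257.2)
E
```

```text
[405.6 307.6  14.5] 1428
t 44.27 tcp [405.4 311.1  48.1] xax [ 0.975 -0.222  0.001] yax [-0.222 -0.975 -0.003] zax [ 0.002  0.003 -1.   ] w 61.2 F [ 1.1 -0.3  0.7] q [ 1.04  0.28 -0.57  0.   -0.71  0.31]
twist -0.0
1 rows [-0.0013, -0.0003, 0.0256]
8 rows [0.0169, 0.0267, 0.0]
```

Call:
{"op": "servo_tool", "data": {
  "series": [
    {"twist": [0,0,0],"linear": [-0.0008,0,0.013],"claw": 0.4},
    {"twist": [0,0,0],"linear": [0,0,0.011],"claw": 0.4},
    {"twist": [0,0,0],"linear": [0,0,0],"claw": 0.4},
    {"twist": [0,0,0],"linear": [0,0,0],"claw": -1},
    {"twist": [0,0,0],"linear": [0,0,0],"claw": -1},
    {"twist": [0,0,0],"linear": [0,0,0],"claw": -1},
    {"twist": [0,0,0],"linear": [0,0,0],"claw": -1},
    {"twist": [0,0,0],"linear": [0,0,0],"claw": -1}
  ]
}}

```text
time_s: 44.93
tool_pos: [403.9, 310.7, 22.7]
orientation: [-3.121, 0.351, -0.001]
contact_force: [0.2, -0.8, -0.8]
grip_width: 33.7
finger_force: 0.1
```

Call:
{"op": "servo_tool", "data": {
  "series": [
    {"twist": [0,0,0],"linear": [0,0,0],"claw": -1},
    {"twist": [0,0,0],"linear": [0,0,0],"claw": -1},
    {"twist": [0,0,0],"linear": [0,0,-0.02],"claw": -1},
    {"twist": [0,0,0],"linear": [0,0,-0.033],"claw": -1},
    {"twist": [0,0,0],"linear": [0,0,-0.033],"claw": -1},
    {"twist": [0,0,0],"linear": [0,0,-0.032],"claw": -1},
    {"twist": [0,0,0],"linear": [0.0169,0.0267,0],"claw": -1},
    {"twist": [0,0,0],"linear": [0.0169,0.0267,0],"claw": -1}
  ]
}}

```text
time_s: 45.6
tool_pos: [425.6, 252.2, 142.4]
orientation: [-3.118, 0.346, -0.004]
contact_force: [-0.1, -0.7, -1.6]
grip_width: 30.5
finger_force: 25.0
```

Call:
{"op": "servo_tool", "data": {
  "series": [
    {"twist": [0,0,0],"linear": [0.0169,0.0267,0],"claw": -1},
    {"twist": [0,0,0],"linear": [0.0169,0.0267,0],"claw": -1},
    {"twist": [0,0,0],"linear": [0.0169,0.0267,0],"claw": -1},
    {"twist": [0,0,0],"linear": [0.0169,0.0267,0],"claw": -1},
    {"twist": [0,0,0],"linear": [0.0169,0.0267,0],"claw": -1},
    {"twist": [0,0,0],"linear": [0.0169,0.0267,0],"claw": -1},
    {"twist": [0,0,0],"linear": [0,0,0.02],"claw": -1},
    {"twist": [0,0,0],"linear": [0,0,0.012],"claw": -1}
  ]
}}

```text
time_s: 46.27
tool_pos: [488.1, 70.3, 107.2]
orientation: [-3.121, 0.357, 0.0]
contact_force: [-0.3, 0.7, -1.7]
grip_width: 30.6
finger_force: 25.0
```

Call:
{"op": "servo_tool", "data": {
  "series": [
    {"twist": [0,0,0],"linear": [0,0,0],"claw": -1},
    {"twist": [0,0,0],"linear": [0,0,0],"claw": -1},
    {"twist": [0,0,0],"linear": [0,0,0],"claw": -1},
    {"twist": [0,0,0],"linear": [0,0,0],"claw": -1}
  ]
}}

```text
time_s: 46.6
tool_pos: [488.6, 72.7, 109.0]
orientation: [-3.121, 0.35, -0.002]
contact_force: [-0.7, 0.6, -0.6]
grip_width: 30.3
finger_force: 25.0
```

```bash
python3 - <<'E'
from h import *
plan([(489,73.5,73)],257.2)
c=eyes.capture('side');  u=proj(c,[489,73,70]).astype(int)
cv2.imwrite('pics/side8.png',cv2.resize(c['pixels'][u[1]-60:u[1]+40,u[0]-60:u[0]+60,::-1],None,fx=6,fy=6))
E
```

```text
t 46.6 tcp [488.6  72.7 109. ] xax [ 0.975 -0.221  0.001] yax [-0.221 -0.975 -0.001] zax [ 0.001  0.    -1.   ] w 30.3 F [-0.7  0.6 -0.6] q [ 0.55  0.18 -0.54  0.   -0.85  0.8 ]
twist 0.0
2 rows [0.0001, -0.0004, 0.018]
```

View pics/side8.png

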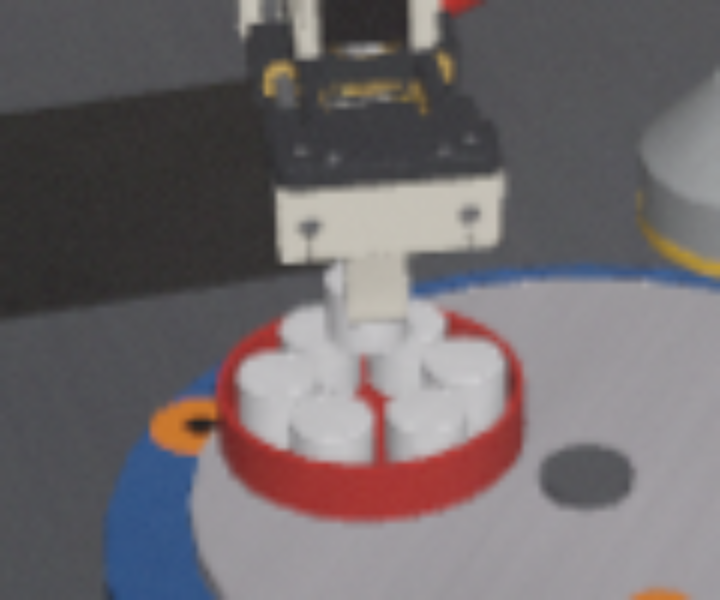

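Call:
{"op": "servo_tool", "data": {
  "series": [
    {"twist": [0,0,0],"linear": [0.0002,-0.0006,0.012],"claw": -1},
    {"twist": [0,0,0],"linear": [0,0,0.008],"claw": -1},
    {"twist": [0,0,0],"linear": [0,0,0.006],"claw": -1},
    {"twist": [0,0,0],"linear": [0,0,0.005],"claw": -1},
    {"twist": [0,0,0],"linear": [0,0,0.003],"claw": -1},
    {"twist": [0,0,0],"linear": [0,0,0],"claw": -1},
    {"twist": [0,0,0],"linear": [0,0,0],"claw": -1}
  ]
}}

```text
time_s: 47.23
tool_pos: [488.5, 72.7, 74.1]
orientation: [3.122, -0.351, -0.0]
contact_force: [-0.2, 0.8, -1.2]
grip_width: 30.3
finger_force: 25.0
```

```bash
python3 - <<'E'
from h import *
plan([(489,73.5,73)],257.2)
E
```

```text
t 47.23 tcp [488.5  72.7  74.1] xax [ 0.975 -0.222 -0.   ] yax [-0.222 -0.975  0.   ] zax [-0. -0. -1.] w 30.3 F [-0.2  0.8 -1.2] q [ 0.55  0.22 -0.58  0.   -0.77  0.8 ]
twist -0.0
1 rows [0.0003, -0.0009, 0.0011]
```

Call:
{"op": "servo_tool", "data": {
  "series": [
    {"twist": [0,0,0],"linear": [0,-0.0004,0.001],"claw": -1},
    {"twist": [0,0,0],"linear": [0,0,0],"claw": -1},
    {"twist": [0,0,0],"linear": [0,0,0],"claw": 0},
    {"twist": [0,0,0],"linear": [0,0,0],"claw": 0},
    {"twist": [0,0,0],"linear": [0,0,0],"claw": 0},
    {"twist": [0,0,0],"linear": [0,0,0],"claw": 0},
    {"twist": [0,0,0],"linear": [0,0,-0.025],"claw": 0.4},
    {"twist": [0,0,0],"linear": [0,0,-0.03],"claw": 0.4}
  ]
}}

```text
time_s: 47.9
tool_pos: [486.9, 72.3, 126.9]
orientation: [3.119, -0.351, -0.007]
contact_force: [-0.2, 0.4, 0.5]
grip_width: 51.9
finger_force: 0.0
```

Call:
{"op": "servo_tool", "data": {
  "series": [
    {"twist": [0,0,0],"linear": [0,0,-0.03],"claw": 0.4},
    {"twist": [0,0,0],"linear": [0,0,0],"claw": 0.4}
  ]
}}

```text
time_s: 48.07
tool_pos: [491.7, 74.2, 163.9]
orientation: [-3.118, 0.349, -0.013]
contact_force: [0.9, 0.5, -0.3]
grip_width: 60.6
finger_force: 0.0
```

```bash
python3 - <<'E'
from h import *
where()
c=eyes.capture('side');  u=proj(c,[489,73,70]).astype(int)
cv2.imwrite('pics/side9.png',cv2.resize(c['pixels'][u[1]-50:u[1]+50,u[0]-60:u[0]+60,::-1],None,fx=6,fy=6))
steps([(489,73.5,158),(518.5,-148,158)],90)
E
```

```text
t 48.07 tcp [491.7  74.2 163.9] xax [ 0.975 -0.221  0.008] yax [-0.221 -0.975 -0.005] zax [ 0.008  0.003 -1.   ] w 60.6 F [ 0.9  0.5 -0.3] q [ 0.55  0.11 -0.47  0.   -0.98  0.8 ]
7 rows [-0.0042, -0.0316, 0.0]
```

View pics/side9.png

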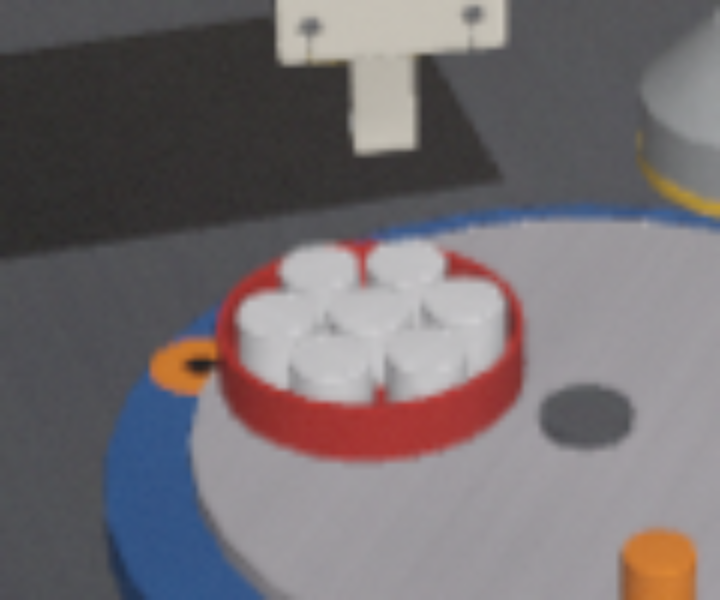

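Call:
{"op": "servo_tool", "data": {
  "series": [
    {"twist": [0,0,-6.4],"linear": [0,0,0],"claw": 0.4},
    {"twist": [0,0,-6.4],"linear": [0,0,0],"claw": 0.4},
    {"twist": [0,0,0],"linear": [0.0042,0.0316,0],"claw": 0.4},
    {"twist": [0,0,0],"linear": [0.0042,0.0316,0],"claw": 0.4},
    {"twist": [0,0,0],"linear": [0.0042,0.0316,0],"claw": 0.4},
    {"twist": [0,0,0],"linear": [0.0042,0.0316,0],"claw": 0.4},
    {"twist": [0,0,0],"linear": [0.0042,0.0316,0],"claw": 0.4},
    {"twist": [0,0,0],"linear": [0.0042,0.0316,0],"claw": 0.4}
  ]
}}

```text
time_s: 48.78
tool_pos: [513.1, -118.0, 157.4]
orientation: [-3.141, 0.001, 0.001]
contact_force: [0.9, 0.0, -0.6]
grip_width: 61.6
finger_force: 0.0
```

Call:
{"op": "servo_tool", "data": {
  "series": [
    {"twist": [0,0,0],"linear": [0.0042,0.0316,0],"claw": 0.4},
    {"twist": [0,0,0],"linear": [0,0,0.03],"claw": 0.4},
    {"twist": [0,0,0],"linear": [0,0,0.018],"claw": 0.4},
    {"twist": [0,0,0],"linear": [0,0,0],"claw": 0.4},
    {"twist": [0,0,0],"linear": [0,0,0],"claw": 0.4},
    {"twist": [0,0,0],"linear": [0,0,0],"claw": 0.4},
    {"twist": [0,0,0],"linear": [0,0,0],"claw": 0.4}
  ]
}}

```text
time_s: 49.37
tool_pos: [518.7, -147.8, 111.4]
orientation: [3.141, 0.001, 0.003]
contact_force: [-0.6, 0.7, -0.6]
grip_width: 61.4
finger_force: 0.0
```

```bash
python3 - <<'E'
from h import *
plan([(518.3,-148.2,74)],270)
E
```

```text
t 49.37 tcp [ 518.7 -147.8  111.4] xax [1.    0.    0.002] yax [ 0. -1.  0.] zax [ 0.002 -0.    -1.   ] w 61.4 F [-0.6  0.7 -0.6] q [ 0.09  0.24 -0.44  0.   -0.88  1.48]
twist 0.0
2 rows [-0.0002, 0.0002, 0.0187]
```

Call:
{"op": "servo_tool", "data": {
  "series": [
    {"twist": [0,0,0],"linear": [0,0,0.019],"claw": 0.4},
    {"twist": [0,0,0],"linear": [0,0,0.018],"claw": 0.4},
    {"twist": [0,0,0],"linear": [0,0,0],"claw": 0.4},
    {"twist": [0,0,0],"linear": [0,0,0],"claw": -1},
    {"twist": [0,0,0],"linear": [0,0,0],"claw": -1},
    {"twist": [0,0,0],"linear": [0,0,0],"claw": -1},
    {"twist": [0,0,0],"linear": [0,0,0],"claw": -1},
    {"twist": [0,0,0],"linear": [0,0,0],"claw": -1}
  ],
  "grip_force": 40
}}

```text
time_s: 50.03
tool_pos: [518.3, -148.1, 74.0]
orientation: [-3.142, 0.001, -0.002]
contact_force: [0.7, 0.4, -0.9]
grip_width: 33.8
finger_force: 0.0
```

Call:
{"op": "servo_tool", "data": {
  "series": [
    {"twist": [0,0,0],"linear": [0,0,0],"claw": -1},
    {"twist": [0,0,0],"linear": [0,0,0],"claw": -1},
    {"twist": [0,0,0],"linear": [0,0,0],"claw": -1},
    {"twist": [0,0,0],"linear": [0,0,0],"claw": -1}
  ]
}}

```text
time_s: 50.37
tool_pos: [518.3, -148.1, 73.6]
orientation: [-3.142, 0.001, -0.002]
contact_force: [-0.2, 1.7, 5.3]
grip_width: 25.0
finger_force: 40.0
```

Call:
{"op": "servo_tool", "data": {
  "series": [
    {"twist": [0,0,0],"linear": [0,0,-0.003],"claw": -1},
    {"twist": [0,0,0],"linear": [0,0,-0.004],"claw": -1},
    {"twist": [0,0,0],"linear": [0,0,-0.004],"claw": -1},
    {"twist": [0,0,0],"linear": [0,0,-0.004],"claw": -1},
    {"twist": [0,0,0],"linear": [0,0,0],"claw": -1},
    {"twist": [0,0,0],"linear": [0,0,0],"claw": -1}
  ]
}}

```text
time_s: 50.87
tool_pos: [516.7, -147.8, 87.5]
orientation: [-3.141, 0.002, 0.003]
contact_force: [0.6, 3.3, -12.6]
grip_width: 24.6
finger_force: 40.0
```

```bash
python3 - <<'E'
from h import *
s,M=where()
A=np.array([555.,12.4]); d=s["tool_pos"][:2]-A; print(np.degrees(np.arctan2(d[1],d[0]))+360, np.hypot(*d))
E
```

```text
t 50.87 tcp [ 516.7 -147.8   87.5] xax [ 1.    -0.001 -0.002] yax [-0.001 -1.    -0.001] zax [-0.002  0.001 -1.   ] w 24.6 F [  0.6   3.3 -12.6] q [ 0.09  0.27 -0.47 -0.   -0.83  1.48]
256.5582191188588 164.7539585207932
```

Call:
{"op": "servo_tool", "data": {
  "series": [
    {"twist": [0,0,0],"linear": [-0.0104,-0.0027,-0.001],"claw": -1},
    {"twist": [0,0,0],"linear": [-0.0102,-0.0034,0],"claw": -1},
    {"twist": [0,0,0],"linear": [-0.01,-0.0041,0],"claw": -1},
    {"twist": [0,0,0],"linear": [-0.0097,-0.0047,0],"claw": -1},
    {"twist": [0,0,0],"linear": [-0.0094,-0.0053,0],"claw": -1},
    {"twist": [0,0,0],"linear": [-0.009,-0.0059,0],"claw": -1},
    {"twist": [0,0,0],"linear": [-0.0086,-0.0065,0],"claw": -1},
    {"twist": [0,0,0],"linear": [-0.0082,-0.0071,0],"claw": -1}
  ]
}}

```text
time_s: 51.53
tool_pos: [442.5, -107.9, 89.5]
orientation: [-3.141, 0.001, -0.004]
contact_force: [4.4, 3.9, -13.8]
grip_width: 25.3
finger_force: 40.0
```

Call:
{"op": "servo_tool", "data": {
  "series": [
    {"twist": [0,0,0],"linear": [-0.0077,-0.0076,0],"claw": -1},
    {"twist": [0,0,0],"linear": [-0.0072,-0.0081,0],"claw": -1},
    {"twist": [0,0,0],"linear": [-0.0066,-0.0085,0],"claw": -1},
    {"twist": [0,0,0],"linear": [-0.006,-0.0089,0],"claw": -1},
    {"twist": [0,0,0],"linear": [-0.0055,-0.0093,0],"claw": -1},
    {"twist": [0,0,0],"linear": [-0.0048,-0.0097,0],"claw": -1},
    {"twist": [0,0,0],"linear": [-0.0042,-0.01,0],"claw": -1},
    {"twist": [0,0,0],"linear": [-0.0035,-0.0102,0],"claw": -1}
  ]
}}

```text
time_s: 52.2
tool_pos: [397.5, -35.6, 89.9]
orientation: [-3.141, -0.0, -0.005]
contact_force: [5.5, 0.2, -12.8]
grip_width: 24.7
finger_force: 40.0
```

Call:
{"op": "servo_tool", "data": {
  "series": [
    {"twist": [0,0,0],"linear": [-0.0029,-0.0104,0],"claw": -1},
    {"twist": [0,0,0],"linear": [-0.0022,-0.0106,0],"claw": -1},
    {"twist": [0,0,0],"linear": [-0.0015,-0.0107,0],"claw": -1},
    {"twist": [0,0,0],"linear": [-0.0008,-0.0108,0],"claw": -1},
    {"twist": [0,0,0],"linear": [-0.0001,-0.0108,0],"claw": -1},
    {"twist": [0,0,0],"linear": [0.0006,-0.0108,0],"claw": -1},
    {"twist": [0,0,0],"linear": [0.0013,-0.0107,0],"claw": -1},
    {"twist": [0,0,0],"linear": [0.002,-0.0106,0],"claw": -1}
  ]
}}

```text
time_s: 52.87
tool_pos: [394.2, 49.5, 89.9]
orientation: [3.142, 0.001, 0.005]
contact_force: [8.3, -3.5, -13.9]
grip_width: 25.0
finger_force: 40.0
```

Call:
{"op": "servo_tool", "data": {
  "series": [
    {"twist": [0,0,0],"linear": [0.0027,-0.0104,0],"claw": -1},
    {"twist": [0,0,0],"linear": [0.0034,-0.0102,0],"claw": -1},
    {"twist": [0,0,0],"linear": [0.0041,-0.01,0],"claw": -1},
    {"twist": [0,0,0],"linear": [0.0047,-0.0097,0],"claw": -1},
    {"twist": [0,0,0],"linear": [0.0053,-0.0094,0],"claw": -1},
    {"twist": [0,0,0],"linear": [0.0059,-0.009,0],"claw": -1},
    {"twist": [0,0,0],"linear": [0.0065,-0.0086,0],"claw": -1},
    {"twist": [0,0,0],"linear": [0.0071,-0.0082,0],"claw": -1}
  ]
}}

```text
time_s: 53.53
tool_pos: [432.5, 123.2, 89.1]
orientation: [3.139, -0.0, -0.001]
contact_force: [4.0, -6.1, -13.0]
grip_width: 25.1
finger_force: 40.0
```

Call:
{"op": "servo_tool", "data": {
  "series": [
    {"twist": [0,0,0],"linear": [0,0,0],"claw": -1},
    {"twist": [0,0,0],"linear": [0,0,0],"claw": -1},
    {"twist": [0,0,0],"linear": [0,0,0],"claw": -1}
  ]
}}

```text
time_s: 53.78
tool_pos: [432.7, 123.5, 89.1]
orientation: [3.14, -0.0, -0.0]
contact_force: [5.5, -3.7, -12.4]
grip_width: 25.2
finger_force: 40.0
```

```bash
python3 - <<'E'
from h import *
s,M=where()
A=np.array([555.,12.4]); d=s["tool_pos"][:2]-A; print(np.degrees(np.arctan2(d[1],d[0])), np.hypot(*d))
plan([(433.4,124.8,88)],270)
E
```

```text
t 53.78 tcp [432.7 123.5  89.1] xax [ 1. -0. -0.] yax [-0.    -1.     0.002] zax [-0.    -0.002 -1.   ] w 25.2 F [  5.5  -3.7 -12.4] q [ 0.72  0.13 -0.65  0.   -0.79  0.85]
137.74852726594224 165.16642983809368
t 53.78 tcp [432.7 123.5  89.1] xax [ 1. -0. -0.] yax [-0.    -1.     0.002] zax [-0.    -0.002 -1.   ] w 25.2 F [  5.5  -3.7 -12.4] q [ 0.72  0.13 -0.65  0.   -0.79  0.85]
twist -0.0
1 rows [0.0007, -0.0013, 0.0011]
```

Call:
{"op": "servo_tool", "data": {
  "series": [
    {"twist": [0,0,0],"linear": [0.0009,-0.001,0],"claw": -1},
    {"twist": [0,0,0],"linear": [0,0,0],"claw": -1},
    {"twist": [0,0,0],"linear": [0,0,0.004],"claw": -1},
    {"twist": [0,0,0],"linear": [0,0,0.004],"claw": -1},
    {"twist": [0,0,0],"linear": [0,0,0.004],"claw": -1},
    {"twist": [0,0,0],"linear": [0,0,0.004],"claw": -1},
    {"twist": [0,0,0],"linear": [0,0,0],"claw": -1},
    {"twist": [0,0,0],"linear": [0,0,0],"claw": -1}
  ]
}}

```text
time_s: 54.45
tool_pos: [434.3, 125.2, 73.8]
orientation: [3.141, 0.0, 0.002]
contact_force: [5.5, -4.2, -7.9]
grip_width: 25.1
finger_force: 40.0
```

```bash
python3 - <<'E'
from h import *
s,M=where()
E
```

```text
t 54.45 tcp [434.3 125.2  73.8] xax [1.    0.    0.001] yax [ 0.    -1.     0.001] zax [ 0.001 -0.001 -1.   ] w 25.1 F [ 5.5 -4.2 -7.9] q [ 0.72  0.16 -0.67  0.   -0.74  0.85]
```

Call:
{"op": "servo_tool", "data": {
  "series": [
    {"twist": [0,0,0],"linear": [0,0,0.001],"claw": -1},
    {"twist": [0,0,0],"linear": [0,0,0],"claw": 0.4},
    {"twist": [0,0,0],"linear": [0,0,0],"claw": 0.4},
    {"twist": [0,0,0],"linear": [0,0,0],"claw": 0.4},
    {"twist": [0,0,0],"linear": [0,0,0],"claw": 0.4},
    {"twist": [0,0,0],"linear": [0,0,0],"claw": 0.4},
    {"twist": [0,0,0],"linear": [0,0,-0.03],"claw": 0.4},
    {"twist": [0,0,0],"linear": [0,0,-0.03],"claw": 0.4}
  ]
}}

```text
time_s: 55.12
tool_pos: [432.7, 124.9, 131.6]
orientation: [3.139, -0.001, -0.006]
contact_force: [0.7, 0.5, -0.4]
grip_width: 60.3
finger_force: 0.0
```

Call:
{"op": "servo_tool", "data": {
  "series": [
    {"twist": [0,0,0],"linear": [0,0,-0.03],"claw": 0.4},
    {"twist": [0,0,0],"linear": [0,-0.03,0],"claw": 0.4},
    {"twist": [0,0,0],"linear": [0,-0.03,0],"claw": 0.4},
    {"twist": [0,0,0],"linear": [0,-0.03,0],"claw": 0.4},
    {"twist": [0,0,0],"linear": [0,-0.03,0],"claw": 0.4},
    {"twist": [0,0,0],"linear": [0,0,0],"claw": 0.4},
    {"twist": [0,0,0],"linear": [0,0,0],"claw": 0.4},
    {"twist": [0,0,0],"linear": [0,0,0],"claw": 0.4}
  ]
}}

```text
time_s: 55.78
tool_pos: [433.6, 245.5, 161.8]
orientation: [3.141, -0.0, -0.001]
contact_force: [-0.2, -0.1, -0.1]
grip_width: 61.5
finger_force: 0.0
```

```bash
python3 - <<'E'
from h import *
where()
c=eyes.capture('side'); cv2.imwrite('pics/side10.png',cv2.resize(c['pixels'][160:330,220:420,::-1],None,fx=3.5,fy=3.5))
k0=cv2.imread('pics/side0.png')
def kn(im):
    p=im.astype(int); m=(p[...,0]>190)&(p[...,2]<90)&(p[...,1]>80)&(p[...,1]<190); m[:200]=0;m[275:]=0;m[:,:235]=0;m[:,275:]=0
    return [(b[0].round(2),b[1]) for b in blobs(m,10,400)]
print(kn(c['pixels']),kn(k0[:,:,::-1]),proj(c,[433.9,124.5,70]),proj(c,[433.9,124.5,100]))
t=eyes.capture('top'); px=t['pixels'].astype(int)
for im in (px,cv2.imread('pics/top0.png')[:,:,::-1].astype(int)):
    k=((im[...,0]>200)&(im[...,2]<75)); k[:275]=0;k[305:]=0;k[:,:240]=0;k[:,280:]=0
    print("knob",[ (b[0].round(2),b[1]) for b in blobs(k,20,400)])
E
```

```text
t 55.78 tcp [433.6 245.5 161.8] xax [ 1.    -0.    -0.001] yax [-0.    -1.     0.001] zax [-0.001 -0.001 -1.   ] w 61.5 F [-0.2 -0.1 -0.1] q [ 0.91  0.12 -0.46 -0.   -0.99  0.66]
[(array([256.09, 232.39]), np.int32(97)), (array([253.5 , 257.14]), np.int32(14))] [(array([253.  , 256.95]), np.int32(19))] [255.55265437 238.57827982] [254.85739204 227.69165659]
knob [(array([256.76, 287.65]), np.int32(103))]
knob [(array([256.94, 287.85]), np.int32(98))]
```

View pics/side10.png

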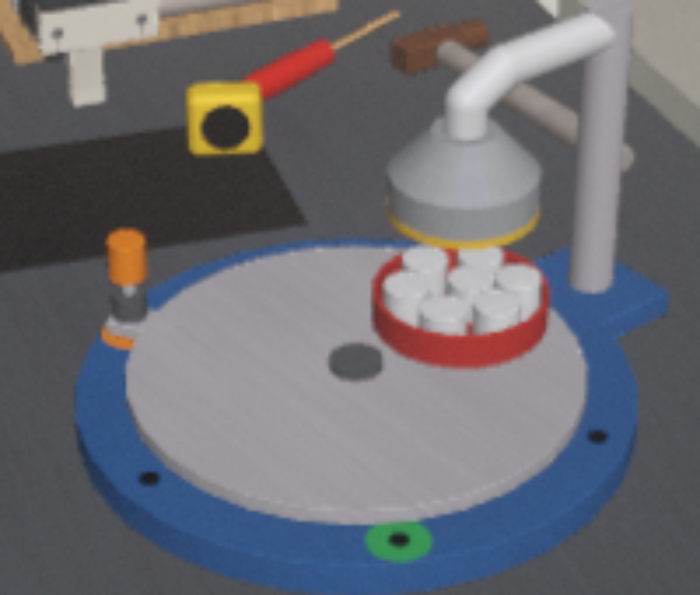

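```bash
python3 - <<'E'
from h import *
im=cv2.imread('pics/side1.png')[1::3,1::3,::-1]; p=np.zeros((480,640,3),int); p[123:123+im.shape[0],125:125+im.shape[1]]=im
c=eyes.capture('side')['pixels'].astype(int); r=[]
for p in (p,c):
    m=(p[...,0]>190)&(p[...,2]<90)&(p[...,1]>80)&(p[...,1]<190); m[:200]=0;m[250:]=0;m[:,:235]=0;m[:,275:]=0
    b=max(blobs(m,10,400),key=lambda b:b[1]); r.append(b[0]); print(b)
if abs(r[0]-r[1]).max()<0.8: print(bot.job_done())
E
```

```text
(array([256.0326087, 232.5      ]), np.int32(92))
(array([256.04081633, 232.35714286]), np.int32(98))
the job is handed in; nothing more can be done
None
```

The job is handed in at about 56 s: all seven slugs stand upright in the pot (one in the middle, six round it), the pot is back under the hood with the pin home in the orange-ringed hole, and I never touched the nut or tape measure.

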